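# Changeover on a fire-polishing carousel

## Robot

A 7-joint arm with a two-finger parallel gripper is mounted at the origin on the work surface. World frame = base frame: x ahead of the robot, y to its left, z up, the work surface at z = 0. Lengths are in m, angles in rad, forces in N, time in s.
With the tool pointing down it reaches from about 0.4 to 0.9 m from the base axis. Payload 5.5 kg.
Tool frame: the origin (TCP) lies midway between the tips of the shut fingers; the grasp point (between the pads) lies manip.pinch_z behind it (manip.pinch_z is the distance from the TCP to the grasp point, in m); z points along the fingers, y is the line along which they close (so a half turn about z gives the same grasp; the last joint's range is limited). The gripper opens to 92 mm and grips with 3 to 60 N. Pads are 19 mm wide; open, the fingers measure 130 mm over their backs; the gripper's body (75 mm by 190 mm) begins 47 mm behind the grasp point.
Start: joints at [1.479, 0.501, -0.427, 1.55, 0.221, 1.138, -0.21], TCP at [0.226, -0.61, 0.227] pointing down, gripper open.
Joint ranges: [-2.88, 2.88], [-0.31, 2.03], [-1.54, 1.56], [0.2, 2.42], [-1.41, 4.55], [0.19, 2.02], [-2.57, 2.57]. Speed limits (rad/s): [2.57, 2.57, 3.14, 3.14, 3.14, 3.14, 3.14].

## Interface

Orientations are given as a unit quaternion [x, y, z, w].
In Python, from workcell import manip, viewer gives the robot as it stands.
- The arm moves only by the tool apply_moves, never from a script. Its argument "plan" is a list of rows, each an object with "jaw": the finger opening in mm, from 0 to 91.8; "dp": the shift along the tool's x, y, z in mm, a list of three; "dr": the turn, a rotation vector about the tool's x, y, z in degrees, a list of three. A call has 1 to 20 rows; each row shifts and turns the commanded pose from where the row before left it, along the tool's axes as they then stand; what a row does not reach is not made up. A row lasts 1/8 s, in which the tool goes at most 62.5 mm and 10.7 degrees, less where a joint would pass 70% of its speed; a pose out of reach is approached as far as the arm can. A call is refused whole if a number of a shift passes 62.5 or a number of a turn 10.7, either way. A call with a gripper value outside its range is refused whole. The fingers move at their own pace and stop on an object; "newtons" is the grip in N (left out, the last holds). Time passes only in rows, so rows that do not move let the fingers close. It gives the time, the measured TCP pose, the force, the opening and the grip force at its end, in the units of the state.
- manip.observe(): the state, without advancing time (a new reading comes with each control period).
- viewer.snapshot(name): name is "scene" or "top"; returns a dict with "frame" (384x512x3 uint8, red, green, blue), "intrinsics" (3x3 intrinsics, pixels), "R" (3x3) and "t" (3): a world point X has camera coordinates R X + t. Camera axes: x right, y down, z forward; pixel columns grow to the right and rows downward; lengths in m; the calibration is good to about 2 mm. A picture is of the moment at which its call begins. There is no depth.
- manip.sign_off(): hands the job in; it is judged then, once.
Trained networks look in a picture, given as the dict that the camera call returned (one of the last four; its "shot" number tells which), for a name from the list of things; names that differ only in an ending like _2 or _b are one class to them, and where a whole thing is asked for, a point or a joint stands for the part that bears it (a point fixed in the world has none). Each returns a list of dicts, best first, with "p" (0 to 1); they miss things now and then, are a little off and sometimes report something else, mostly with a low value. They report only what shows in the picture. A call takes as long as a camera call. They do not tell look-alikes from the thing itself.
- viewer.find_in(picture, query): "location" ([row, column] in pixels, amid what is visible of it).
- viewer.trace(picture, query): "pixels" (384x512 bool, what is visible of it) and "location" ([row, column] in pixels, amid what is visible of it).
- viewer.landmark_of(picture, query): "location" ([row, column] in pixels: a listed point, or the origin of a listed thing).
The state is a dict: "time_s": time; "joint_pos": joint angles; "qvel": joint speeds; "tau": joint torques, N m; "ee_pos": TCP position; "ee_rot": TCP orientation; "wrist_force": force on the tool from outside, world axes, zero at the start; "torque": the same for the moment, N m; "gripper_width": finger opening in m; "finger_force": force on a finger pad.
Only numpy, scipy, OpenCV 4.12 (cv2) and the standard library are available. Lean on these libraries where they do the work, as an engineer would, in place of code of your own. Each camera call takes 0.05 s, during which the arm holds its last target. There are 200 camera calls.

## Task

Do a changeover on the fire-polishing carousel: with its index lock still home, stand each unpolished tumbler waiting on the bench to the right centrally on a free pad on the near side; then draw the lock right out, turn the plate half a turn by a handle so that they come under the burner, and push the lock fully home again. Only then take every polished tumbler that the turn has brought to the near side and nest them all, upright and fully seated, in one stack on the tumbler on the cork mat, leaving the white dish, the paddle and the jar alone.

Things in the scene. Friction and masses are not known exactly. Their poses are not given: they have to be found in the camera images.
- carousel: fire-polishing carousel fixed on the bench: grey foot, aluminium turning plate 324 mm across, upper surface 48 mm above the bench, six round white pads (68 mm) in two groups of three on a circle of 110 mm radius, 45 degrees apart; hub 44 mm across, 19 mm high. Origin: on the turning axis at bench height; x points to the burner's upright (away from the robot), z up
- burner: burner fixed at the carousel's far side: upright 208 mm from the axis along the carousel's +x and a curved brass pipe over the three far pads, to 50 degrees either side of +x. Jets end 142 mm, pipe tops out 176 mm, upright 194 mm above the bench; tumblers under it cannot be taken from above. Origin and axes as the carousel's
- burner_spot0 (a point): one of the three pads under the burner at the far side of the carousel (fixed in the carousel frame: it does not turn with the plate), on the plate's upper surface, 48 mm above the bench, 110 mm from the axis, -45 degrees from the carousel's +x
- burner_spot1 (a point): one of the three pads under the burner at the far side of the carousel (fixed in the carousel frame: it does not turn with the plate), on the plate's upper surface, 48 mm above the bench, 110 mm from the axis, 0 degrees from the carousel's +x
- burner_spot2 (a point): one of the three pads under the burner at the far side of the carousel (fixed in the carousel frame: it does not turn with the plate), on the plate's upper surface, 48 mm above the bench, 110 mm from the axis, 45 degrees from the carousel's +x
- front_spot0 (a point): one of the three pads at the near side, where tumblers are put on and taken off, of the carousel (fixed in the carousel frame: it does not turn with the plate), on the plate's upper surface, 48 mm above the bench, 110 mm from the axis, 135 degrees from the carousel's +x
- front_spot1 (a point): one of the three pads at the near side, where tumblers are put on and taken off, of the carousel (fixed in the carousel frame: it does not turn with the plate), on the plate's upper surface, 48 mm above the bench, 110 mm from the axis, 180 degrees from the carousel's +x
- front_spot2 (a point): one of the three pads at the near side, where tumblers are put on and taken off, of the carousel (fixed in the carousel frame: it does not turn with the plate), on the plate's upper surface, 48 mm above the bench, 110 mm from the axis, 225 degrees from the carousel's +x
- turntable (a joint): angle of the turning plate, rad: 0 at the start, grows anticlockwise seen from above, no end stop; a click stop every 45 degrees pulls the plate to the nearest eighth of a turn (it needs up to about 0.4 N m, 3 N at a handle, and settles within about 0.02 rad). Half a turn is 3.14 or -3.14. While the lock is home in a fork the plate can only rattle by 0.015 rad
- handle_a (a point): centre of the top of the first handle: an upright round wooden post 20 mm across and 66 mm high standing on the plate 145 mm from its axis (top 114 mm above the bench), turning with it; at the start at 90 degrees from the carousel's +x (left side)
- handle_b (a point): the second handle post, alike, across the axis from the first
- lock (a joint): travel of the index lock's bolt, m: 0 = fully home in a fork of the plate's rim (as at the start), 0.030 = fully drawn out against its stop; it stays where it is left, friction about 2 N
- lock_grip (a point): centre of the top of the lock's black upright grip, 86 mm above the bench: 26 mm long towards the axis, 14 mm thick across, 40 mm high. It slides on a radial track at the left front of the carousel, at 112.5 degrees from the carousel's +x, 212 mm from the axis when home; outwards draws the bolt
- mat: square cork mat, 150 x 150 x 4 mm, fixed on the bench to the left of the carousel; origin at the centre of its underside
- dish: bystander: shallow white ceramic dish, 90 mm across, 32 mm high, origin centre of the underside
- paddle: bystander: graphite paddle with a wooden handle lying on the bench, 240 mm long, origin at the front end of the handle
- frit_jar: bystander: amber jar with a steel lid, 70 mm across, 80 mm high, origin centre of the underside
- polished0: clear glass stacking tumbler, fire-polished, at first on a pad under the burner. All alike: 66 mm high, rim 66 mm across, solid foot 46 mm across and 28 mm high, above it a 2.5 mm wall flaring from 55 to 66 mm; 160 g. Its foot fits another's mouth with 2 mm play and rests on the inner ledge, 28 mm higher. Origin: centre of underside, z up its axis. Two or three present; None if absent
- polished1: clear glass stacking tumbler, fire-polished, at first on a pad under the burner. All alike: 66 mm high, rim 66 mm across, solid foot 46 mm across and 28 mm high, above it a 2.5 mm wall flaring from 55 to 66 mm; 160 g. Its foot fits another's mouth with 2 mm play and rests on the inner ledge, 28 mm higher. Origin: centre of underside, z up its axis. Two or three present; None if absent
- polished2: clear glass stacking tumbler, fire-polished, at first on a pad under the burner. All alike: 66 mm high, rim 66 mm across, solid foot 46 mm across and 28 mm high, above it a 2.5 mm wall flaring from 55 to 66 mm; 160 g. Its foot fits another's mouth with 2 mm play and rests on the inner ledge, 28 mm higher. Origin: centre of underside, z up its axis. Two or three present; None if absent
- raw0: clear glass stacking tumbler, unpolished, at first on the bench right of the carousel. All alike: 66 mm high, rim 66 mm across, solid foot 46 mm across and 28 mm high, above it a 2.5 mm wall flaring from 55 to 66 mm; 160 g. Its foot fits another's mouth with 2 mm play and rests on the inner ledge, 28 mm higher. Origin: centre of underside, z up its axis. Two or three present; None if absent
- raw1: clear glass stacking tumbler, unpolished, at first on the bench right of the carousel. All alike: 66 mm high, rim 66 mm across, solid foot 46 mm across and 28 mm high, above it a 2.5 mm wall flaring from 55 to 66 mm; 160 g. Its foot fits another's mouth with 2 mm play and rests on the inner ledge, 28 mm higher. Origin: centre of underside, z up its axis. Two or three present; None if absent
- raw2: clear glass stacking tumbler, unpolished, at first on the bench right of the carousel. All alike: 66 mm high, rim 66 mm across, solid foot 46 mm across and 28 mm high, above it a 2.5 mm wall flaring from 55 to 66 mm; 160 g. Its foot fits another's mouth with 2 mm play and rests on the inner ledge, 28 mm higher. Origin: centre of underside, z up its axis. Two or three present; None if absent
- first: clear glass stacking tumbler, polished before, alone on the cork mat: foot of the stack. All alike: 66 mm high, rim 66 mm across, solid foot 46 mm across and 28 mm high, above it a 2.5 mm wall flaring from 55 to 66 mm; 160 g. Its foot fits another's mouth with 2 mm play and rests on the inner ledge, 28 mm higher. Origin: centre of underside, z up its axis. 
Not all that is in view belongs to the job. Leave any green or purple look-alike of the raw2 alone.

How it is judged:
On the way, in this order (a step that is already met when the one before it is completed fails the run):
1. every unpolished tumbler stands on a near pad, released, before the plate is turned ((horizontal distance between raw0 and front_spot0 below 0.015 m or horizontal distance between raw0 and front_spot1 below 0.015 m or horizontal distance between raw0 and front_spot2 below 0.015 m) and height (world z) of raw0 between 0.044 and 0.053 m and angle between each of raw0, raw1, raw2's own z axis and vertical below 0.1 rad and contact force between the fingers and raw0 below 0.05 N and (horizontal distance between raw1 and front_spot0 below 0.015 m or horizontal distance between raw1 and front_spot1 below 0.015 m or horizontal distance between raw1 and front_spot2 below 0.015 m) and height (world z) of raw1 between 0.044 and 0.053 m and contact force between the fingers and raw1 below 0.05 N and (horizontal distance between raw2 and front_spot0 below 0.015 m or horizontal distance between raw2 and front_spot1 below 0.015 m or horizontal distance between raw2 and front_spot2 below 0.015 m) and height (world z) of raw2 between 0.044 and 0.053 m and contact force between the fingers and raw2 below 0.05 N and value of joint turntable between -0.1 and 0.1 rad), for 0.2 s.
2. the lock is drawn right out (value of joint lock above 0.026 m), for 0.1 s.
3. the plate is half a turn on and the lock is home ((value of joint turntable between 3.1016 and 3.1816 rad or value of joint turntable between -3.1816 and -3.1016 rad) and value of joint lock below 0.003 m), for 0.2 s.
4. every polished tumbler is nested in the stack (horizontal distance between each of polished0, polished1, polished2 and first below 0.01 m and angle between each of polished0, polished1, polished2's own z axis and vertical below 0.1 rad and (z of polished0 in the frame of first between 0.025 and 0.031 m or z of polished0 in the frame of first between 0.053 and 0.059 m or z of polished0 in the frame of first between 0.081 and 0.087 m) and (z of polished1 in the frame of first between 0.025 and 0.031 m or z of polished1 in the frame of first between 0.053 and 0.059 m or z of polished1 in the frame of first between 0.081 and 0.087 m) and (z of polished2 in the frame of first between 0.025 and 0.031 m or z of polished2 in the frame of first between 0.053 and 0.059 m or z of polished2 in the frame of first between 0.081 and 0.087 m)), for 0.2 s.
At the end, for the whole second after the job is handed in: Plate half a turn from its start (0.04 rad), lock home (3 mm); each raw tumbler upright on a pad under the burner (15 mm); each polished one upright, coaxial (10 mm) with the first tumbler and seated 28, 56 or 84 mm above it (3 mm); first tumbler upright; all at rest (all of step 3 and all of step 4 and (horizontal distance between raw0 and burner_spot0 below 0.015 m or horizontal distance between raw0 and burner_spot1 below 0.015 m or horizontal distance between raw0 and burner_spot2 below 0.015 m) and height (world z) of raw0 between 0.044 and 0.053 m and angle between each of raw0, raw1, raw2, first's own z axis and vertical below 0.1 rad and linear speed of each of raw0, raw1, raw2, polished0, polished1, polished2, first below 0.02 m/s and (horizontal distance between raw1 and burner_spot0 below 0.015 m or horizontal distance between raw1 and burner_spot1 below 0.015 m or horizontal distance between raw1 and burner_spot2 below 0.015 m) and height (world z) of raw1 between 0.044 and 0.053 m and (horizontal distance between raw2 and burner_spot0 below 0.015 m or horizontal distance between raw2 and burner_spot1 below 0.015 m or horizontal distance between raw2 and burner_spot2 below 0.015 m) and height (world z) of raw2 between 0.044 and 0.053 m and height (world z) of first between 0 and 0.009 m); the robot touches nothing.
It fails at once if a bystander (dish, paddle, frit jar) is moved more than 30 mm (distance of any of dish, paddle, frit_jar from where it was at the start of the episode above 0.03 m).
Of polished0, polished1, polished2 only 2 to 3 are there at a start; the rules pass over those that are not, and their reading is None.
Of raw0, raw1, raw2 only 2 to 3 are there at a start; the rules pass over those that are not, and their reading is None.
At some moment in a run one of first may be knocked a few centimetres aside while the robot is not near it.
It also fails if it takes over 208 s, if anything falls off the work surface, if the arm or the gripper's body presses on something with over 40 N, if the wrist force passes 120 N, or if a joint passes its speed limit or range.

## Working session

There is one attempt and no reset: what is moved stays moved. The work goes in short steps, Python scripts to look and compute and a tool call to move; the robot and the scene stay as the last step left them, time stands still between calls to the robot, and variables do not carry over. Pictures are saved under pics/ and viewed, at most 14 in all, crops included, and the job is handed in when it is done.

Besides the shell and the picture viewer there is one more tool, called after "Call:" by a JSON object that holds its "method" and its "body". apply_moves: Moves the arm, as the interface text tells. Its arguments: {"type":"object","properties":{"plan":{"type":"array"},"newtons":{"type":"number"}},"required":["plan"]}

```bash
ls; mkdir -p pics; cat > h.py <<'E'
import numpy as np, cv2, json
from workcell import manip, viewer
from scipy.spatial.transform import Rotation as Ro
def snap(n): return viewer.snapshot(n)
def save(p,f,crop=None,s=1):
    im=p["frame"][:,:,::-1]
    if crop: r0,r1,c0,c1=crop; im=im[r0:r1,c0:c1]
    im=cv2.resize(im,None,fx=s,fy=s,interpolation=cv2.INTER_CUBIC); cv2.imwrite("pics/"+f,im)
def ray(p,rc,z):
    K=np.array(p["intrinsics"]);R=np.array(p["R"]);t=np.array(p["t"])
    d=R.T@np.linalg.inv(K)@np.array([rc[1],rc[0],1.]);o=-R.T@t
    return o+d*(z-o[2])/d[2]
def proj(p,X):
    c=np.array(p["R"])@np.array(X)+np.array(p["t"]);u=np.array(p["intrinsics"])@c
    return np.array([u[1]/u[2],u[0]/u[2]])
E
cat > a.py <<'E'
from h import *
s=manip.observe();print({k:np.round(v,3).tolist() for k,v in s.items()},manip.pinch_z)
P={n:snap(n) for n in("top","scene")}
for n,p in P.items():
    save(p,n+"0.png",s=1.5); print(n,"cam",np.round(-np.array(p["R"]).T@np.array(p["t"]),3))
Z=dict(carousel=0,handle_a=.114,handle_b=.114,lock_grip=.086,mat=0,dish=0,paddle=0,frit_jar=0,first=.004,raw0=0,polished0=.048,burner_spot1=.048,front_spot0=.048,front_spot1=.048,front_spot2=.048)
for q,z in Z.items():
    for n,p in P.items():
        for d in viewer.landmark_of(p,q)[:8]:
            if d["p"]>.2: print(q,n,round(d["p"],2),np.round(d["location"]).tolist(),np.round(ray(p,d["location"],z)[:2],3).tolist())
E
python3 a.py
```

```text
pics
{'time_s': 0.0, 'joint_pos': [1.479, 0.502, -0.427, 1.551, 0.221, 1.138, -0.21], 'qvel': [-0.001, 0.0, 0.001, 0.0, 0.002, 0.0, -0.001], 'tau': [-0.001, -56.658, -5.817, -27.911, -0.069, 0.031, 0.0], 'ee_pos': [0.225, -0.609, 0.226], 'ee_rot': [0.984, 0.176, -0.0, -0.001], 'wrist_force': [1.135, 0.264, 0.301], 'torque': [-0.021, -0.016, -0.06], 'finger_force': 0.0, 'gripper_width': 0.092} 0.0188
top cam [ 0.268 -0.066  1.378]
scene cam [ 1.408 -0.573  1.487]
carousel top 0.91 [182.0, 223.0] [0.584, 0.013]
carousel scene 0.73 [204.0, 275.0] [0.58, 0.013]
handle_a top 0.85 [171.0, 270.0] [0.595, -0.146]
handle_a top 0.63 [171.0, 174.0] [0.59, 0.162]
handle_a top 0.46 [185.0, 313.0] [0.55, -0.285]
handle_a scene 0.66 [200.0, 241.0] [0.576, -0.125]
handle_a scene 0.64 [171.0, 310.0] [0.581, 0.147]
handle_b top 0.85 [171.0, 270.0] [0.595, -0.146]
handle_b top 0.63 [171.0, 174.0] [0.59, 0.162]
handle_b top 0.46 [185.0, 313.0] [0.55, -0.285]
handle_b scene 0.66 [200.0, 241.0] [0.576, -0.125]
handle_b scene 0.64 [171.0, 310.0] [0.581, 0.147]
lock_grip top 0.6 [202.0, 160.0] [0.496, 0.209
[... 2861 characters left out ...]
] [0.505, 0.086]
front_spot1 scene 0.82 [177.0, 258.0] [0.477, 0.001]
front_spot1 scene 0.71 [190.0, 246.0] [0.507, -0.066]
front_spot1 scene 0.57 [205.0, 274.0] [0.61, -0.011]
front_spot1 scene 0.23 [246.0, 148.0] [0.559, -0.462]
front_spot2 top 0.96 [200.0, 246.0] [0.51, -0.07]
front_spot2 top 0.71 [206.0, 214.0] [0.488, 0.036]
front_spot2 top 0.66 [180.0, 314.0] [0.579, -0.298]
front_spot2 top 0.56 [200.0, 199.0] [0.51, 0.088]
front_spot2 scene 0.92 [174.0, 282.0] [0.505, 0.086]
front_spot2 scene 0.82 [177.0, 258.0] [0.477, 0.001]
front_spot2 scene 0.71 [190.0, 246.0] [0.507, -0.066]
front_spot2 scene 0.57 [205.0, 274.0] [0.61, -0.011]
front_spot2 scene 0.23 [246.0, 148.0] [0.559, -0.462]
```

View pics/top0.png

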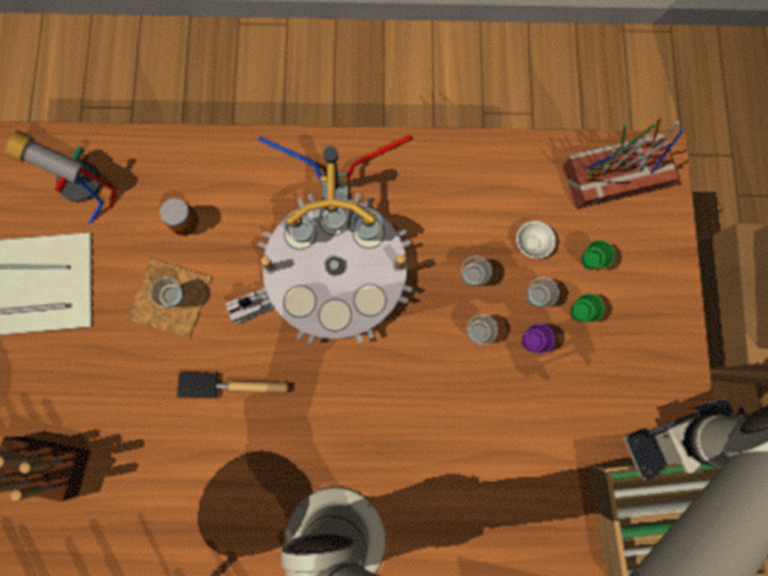

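View pics/scene0.png

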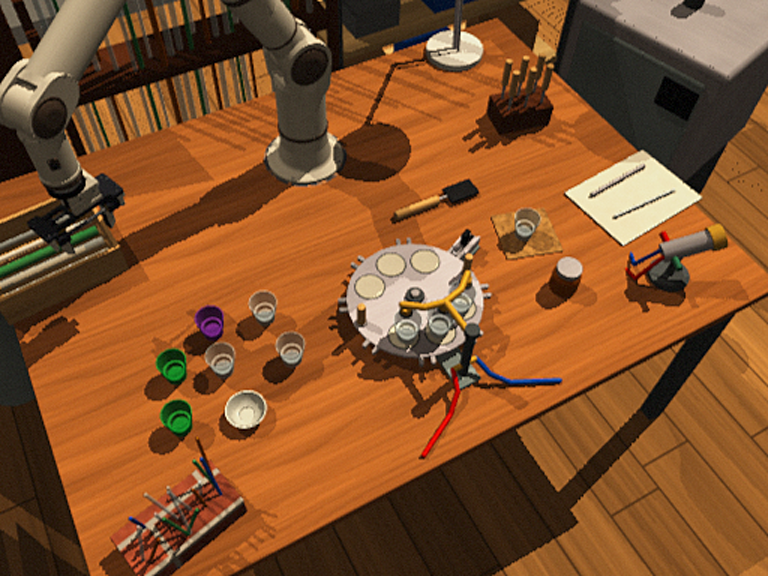

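Both views show three clear tumblers on the bench at top-view 1.5x pixels (476,270), (543,292) and (482,329). The things I could mistake for them are purple (540,338), green (599,254) and (588,307), and the white dish (536,239). Three polished tumblers are under the burner. I choose the three clear ones. Next I'll fit the pads and check the choice in a crop.

```bash
cat > b.py <<'E'
from h import *
from scipy.optimize import least_squares
P={n:snap(n) for n in("top","scene")}
save(P["top"],"crop1.png",(130,250,295,415),5)
# carousel fit
obs=[]
pol=lambda a,r,z,x:np.array([x[0]+r*np.cos(a+x[2]),x[1]+r*np.sin(a+x[2]),z])
d2=np.pi/180
for n,p in P.items():
    hsv=cv2.cvtColor(p["frame"],cv2.COLOR_RGB2HSV)
    for q,pts in {"front_spot1":[(a*d2,.11,.048) for a in(135,180,225)],"handle_a":[(90*d2,.145,.114),(270*d2,.145,.114)],"lock_grip":[(112.5*d2,.212,.086)],"carousel":[(0,0,0)]}.items():
        L=[np.array(d["location"]) for d in viewer.landmark_of(p,q) if d["p"]>.2]
        for a,r,z in pts:
            e=proj(p,pol(a,r,z,[.583,.012,0]))
            b=min(L,key=lambda l:np.linalg.norm(l-e),default=None)
            if b is not None and np.linalg.norm(b-e)<9: obs.append((p,a,r,z,b,q,n))
f=lambda x:np.concatenate([proj(p,pol(a,r,z,x))-b for p,a,r,z,b,_,_ in obs])
s=least_squares(f,[.583,.012,0],loss="soft_l1");print("carousel",np.round(s.x,4))
for o,r in zip(obs,f(s.x).reshape(-1,2)):print(o[5],o[6],np.round(r,1))
# white pad blobs, top
for n,p in P.items():
  hsv=cv2.cvtColor(p["frame"],cv2.COLOR_RGB2HSV)
  for a in(135,180,225):
    e=proj(p,pol(a*d2,.11,.048,s.x)).astype(int)
    c=hsv[e[0],e[1]];m=(np.abs(hsv.astype(int)-c)<[12,25,40]).all(2).astype(np.uint8)
    _,lab,st,ce=cv2.connectedComponentsWithStats(m,connectivity=4);l=lab[e[0],e[1]]
    print(n,a,c,st[l][2:],np.round(ray(p,ce[l][::-1],.048)[:2],4),"model",np.round(pol(a*d2,.11,.048,s.x)[:2],4))
# raws and first: joint two-view fit
for nm,g in dict(A=(.578,-.299,0),B=(.524,-.452,0),C=(.444,-.322,0),first=(.52,.385,.004)).items():
  for n,p in P.items():
    T=viewer.trace(p,"raw0" if nm!="first" else "first")
    e=proj(p,(g[0],g[1],.035));b=min(T,key=lambda d:np.linalg.norm(np.array(d["location"])-e))
    ys,xs=np.nonzero(b["pixels"]);
    print(nm,n,round(b["p"],2),np.round(b["location"]),b["pixels"].sum(),[ys.min(),ys.max(),xs.min(),xs.max()],"mid@.04",np.round(ray(p,[(ys.min()+ys.max())/2,(xs.min()+xs.max())/2],.04)[:2],3))
E
python3 b.py
```

```text
carousel [0.5895 0.0077 0.0138]
front_spot1 top [-1.6  0.4]
front_spot1 top [1.5 5.8]
front_spot1 top [-0.5 -2.4]
handle_a top [2.1 0.4]
handle_a top [ 0.9 -0.5]
carousel top [ 1.  -2.8]
front_spot1 scene [1.8 0.6]
front_spot1 scene [-0.4 -2.3]
front_spot1 scene [1.8 0.5]
handle_a scene [4.4 0.3]
handle_a scene [ 0.6 -2.7]
lock_grip scene [-0.5  0.3]
carousel scene [-0.3  1.7]
top 135 [ 21  51 190] [ 21  21 323] [0.5088 0.0868] model [0.5107 0.0844]
top 180 [ 21  56 190] [ 20  20 311] [0.4775 0.0074] model [0.4795 0.0062]
top 225 [ 21  49 187] [ 21  22 332] [ 0.5132 -0.0694] model [ 0.5128 -0.0711]
scene 135 [ 19  74 220] [ 18  14 195] [0.5067 0.0878] model [0.5107 0.0844]
scene 180 [ 21  72 219] [ 18  14 198] [0.4759 0.0092] model [0.4795 0.0062]
scene 225 [ 20  74 217] [ 19  16 223] [ 0.5104 -0.0678] model [ 0.5128 -0.0711]
A top 0.55 [177. 319.] 297 [np.int64(171), np.int64(190), np.int64(309), np.int64(327)] mid@.04 [ 0.581 -0.313]
A scene 0.8 [230. 197.] 340 [np.int64(221), np.int64(244), np.int64(185), np.int64(202)] mid@.04 [ 0.576 -0.306]
B top 0.67 [192. 364.] 326 [np.int64(185), np.int64(204), np.int64(351), np.int64(372)] mid@.04 [ 0.534 -0.46 ]
B scene 0.62 [237. 146.] 372 [np.int64(229), np.int64(251), np.int64(136), np.int64(156)] mid@.04 [ 0.528 -0.458]
C top 0.75 [217. 318.] 323 [np.int64(210), np.int64(229), np.int64(312), np.int64(331)] mid@.04 [ 0.447 -0.321]
C scene 0.56 [205. 174.] 361 [np.int64(193), np.int64(216), np.int64(165), np.int64(184)] mid@.04 [ 0.441 -0.317]
first top 0.73 [193. 110.] 369 [np.int64(185), np.int64(204), np.int64(101), np.int64(122)] mid@.04 [0.527 0.381]
first scene 0.88 [143. 351.] 306 [np.int64(137), np.int64(159), np.int64(343), np.int64(359)] mid@.04 [0.516 0.387]
```

View pics/crop1.png

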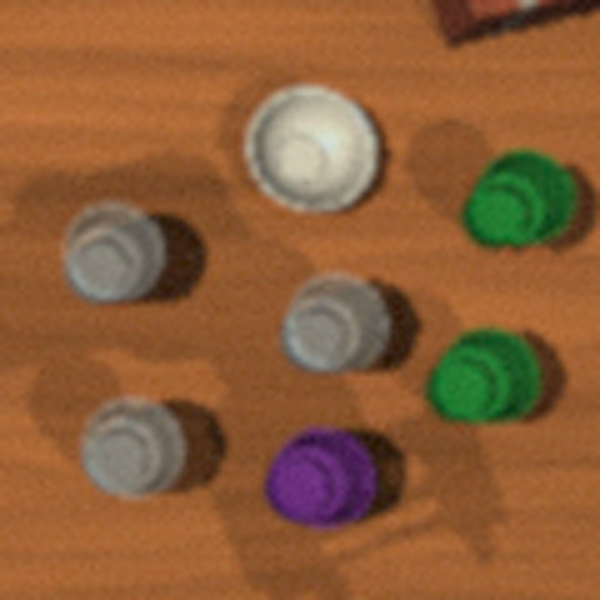

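The crop shows the three clear tumblers (crop px (113,252), (335,323), (133,447)) as distinct from the purple (322,478) and green (520,200), (485,378) ones, and the dish at (312,150). I'll fit their positions by matching model silhouettes.

```bash
cat >> h.py <<'E'
from scipy.optimize import least_squares
_t=np.linspace(0,2*np.pi,40)
def tumpts(x,y,z): return [np.array([x+r*np.cos(a),y+r*np.sin(a),z+h]) for r,h in((.023,0),(.0275,.028),(.033,.066)) for a in _t]
def bbox(p,x,y,z):
    q=np.array([proj(p,X) for X in tumpts(x,y,z)]);return np.array([q[:,0].min(),q[:,0].max(),q[:,1].min(),q[:,1].max()])
def fit(P,cls,g,z,verbose=True):
    """tumbler position from trace masks in the pictures P"""
    B=[]
    for p in P:
        e=proj(p,(g[0],g[1],z+.035));T=[d for d in viewer.trace(p,cls) if np.linalg.norm(np.array(d["location"])-e)<14]
        if not T: continue
        b=min(T,key=lambda d:np.linalg.norm(np.array(d["location"])-e))
        ys,xs=np.nonzero(b["pixels"]);B.append((p,np.array([ys.min()-.5,ys.max()+.5,xs.min()-.5,xs.max()+.5])))
    if not B: return None
    f=lambda v:np.concatenate([bbox(p,v[0],v[1],z)-b for p,b in B])
    s=least_squares(f,g[:2],loss="soft_l1",diff_step=1e-3)
    if verbose: print(np.round(s.x,4),"views",len(B),"res",np.round(s.fun,1))
    return s.x
def tool(w,rot=None):
    R=Ro.from_quat(manip.observe()["ee_rot"] if rot is None else rot);return R.inv().apply(w)
def go(x,y,z):
    s=manip.observe();d=(np.array([x,y,z])-s["ee_pos"])*1000;R=Ro.from_quat(s["ee_rot"])
    print("dp tool mm",np.round(R.inv().apply(d),1),"pos",np.round(s["ee_pos"],4),"tool y yaw",round(np.degrees(np.arctan2(*R.as_matrix()[[1,0],[1,1]])),2),"tilt z",np.round(R.as_matrix()[:,2],3))
E
cat > c.py <<'E'
from h import *
P=[snap("top"),snap("scene")]
for n,g,z in(("A",(.578,-.306),0),("B",(.526,-.455),0),("C",(.444,-.322),0),("f",(.52,.385),.004)):
    print(n,end=" ");v=fit(P,"first" if n=="f" else "raw0",g,z)
    if n=="A":go(v[0],v[1],.14)
E
python3 c.py
```

```text
A [ 0.5763 -0.3062] views 2 res [ 0.1  0.3 -0.2 -0.4 -0.1  1.  -0.6  0.2]
dp tool mm [ 433.9 -162.6   86.8] pos [ 0.2258 -0.6095  0.2267] tool y yaw -69.67 tilt z [ 0.  0. -1.]
B [ 0.5279 -0.4558] views 2 res [ 0.5 -0.7  0.  -0.1 -0.2  0.1 -0.1 -0. ]
C [ 0.4424 -0.3168] views 1 res [ 0.5 -0.5 -0.1  0.1]
f [0.5213 0.377 ] views 2 res [ 0.2  0.4 -1.1  0.2  0.7  0.9 -0.6  0.2]
```

Call:
{"method": "apply_moves", "body": {"plan": [{"jaw": 91.8,"dp": [54.2,-20.3,0],"dr": [0,0,0]},{"jaw": 91.8,"dp": [54.2,-20.3,0],"dr": [0,0,0]},{"jaw": 91.8,"dp": [54.2,-20.3,0],"dr": [0,0,0]},{"jaw": 91.8,"dp": [54.2,-20.3,0],"dr": [0,0,0]},{"jaw": 91.8,"dp": [54.2,-20.3,0],"dr": [0,0,0]},{"jaw": 91.8,"dp": [54.2,-20.3,0],"dr": [0,0,0]},{"jaw": 91.8,"dp": [54.2,-20.3,0],"dr": [0,0,0]},{"jaw": 91.8,"dp": [54.5,-20.5,0],"dr": [0,0,0]},{"jaw": 91.8,"dp": [0,0,60],"dr": [0,0,0]},{"jaw": 91.8,"dp": [0,0,60],"dr": [0,0,0]},{"jaw": 91.8,"dp": [0,0,0],"dr": [0,0,0]}], "newtons": 15}}

```text
time_s: 4.38
ee_pos: [0.5719, -0.3045, 0.1015]
ee_rot: [0.984, 0.177, -0.004, -0.003]
wrist_force: [0.3, 0.1, 0.4]
gripper_width: 0.0921
finger_force: 0.0
```

```bash
python3 -c "
from h import *
go(.5763,-.3062,.043);s=manip.observe();print(np.round(s['joint_pos'],2),s['time_s'])"
```

```text
dp tool mm [ 3.9  3.6 58.5] pos [ 0.5719 -0.3045  0.1015] tool y yaw -69.65 tilt z [-0.01   0.005 -1.   ]
[ 0.79  0.66 -0.49  1.64  0.36  0.95 -1.04] 4.375
```

Call:
{"method": "apply_moves", "body": {"plan": [{"jaw": 91.8,"dp": [2,2,30],"dr": [0,0,0]},{"jaw": 91.8,"dp": [0,0,28],"dr": [0,0,0]},{"jaw": 91.8,"dp": [0,0,0],"dr": [0,0,0]},{"jaw": 55,"dp": [0,0,0],"dr": [0,0,0]},{"jaw": 55,"dp": [0,0,0],"dr": [0,0,0]},{"jaw": 55,"dp": [0,0,0],"dr": [0,0,0]},{"jaw": 55,"dp": [0,0,0],"dr": [0,0,0]},{"jaw": 55,"dp": [0,0,0],"dr": [0,0,0]}], "newtons": 15}}

```text
time_s: 5.38
ee_pos: [0.5796, -0.3076, 0.0501]
ee_rot: [0.984, 0.177, 0.001, 0.001]
wrist_force: [-1.2, -0.0, 6.4]
gripper_width: 0.066
finger_force: 15.0
```

```bash
python3 -c "
from h import *
go(.5763,-.3062,.183)"
```

```text
dp tool mm [  -2.5   -2.3 -132.9] pos [ 0.5796 -0.3076  0.0501] tool y yaw -69.66 tilt z [ 0.002 -0.001 -1.   ]
```

Call:
{"method": "apply_moves", "body": {"plan": [{"jaw": 55,"dp": [0,0,-45],"dr": [0,0,0]},{"jaw": 55,"dp": [0,0,-50],"dr": [0,0,0]},{"jaw": 55,"dp": [0,0,-50],"dr": [0,0,0]},{"jaw": 55,"dp": [8.7,-49.4,0],"dr": [0,0,0]},{"jaw": 55,"dp": [8.7,-49.4,0],"dr": [0,0,0]},{"jaw": 55,"dp": [8.7,-49.4,0],"dr": [0,0,0]},{"jaw": 55,"dp": [8.7,-49.4,0],"dr": [0,0,0]},{"jaw": 55,"dp": [8.7,-49.4,0],"dr": [0,0,0]},{"jaw": 55,"dp": [8.7,-49.4,0],"dr": [0,0,0]},{"jaw": 55,"dp": [8.7,-49.4,0],"dr": [0,0,0]},{"jaw": 55,"dp": [8.7,-49.4,0],"dr": [0,0,0]},{"jaw": 55,"dp": [0,0,0],"dr": [0,0,-8.7]},{"jaw": 55,"dp": [0,0,0],"dr": [0,0,-8.7]},{"jaw": 55,"dp": [0,0,0],"dr": [0,0,-8.6]},{"jaw": 55,"dp": [0,0,0],"dr": [0,0,0]}]}}

```text
time_s: 7.25
ee_pos: [0.5064, 0.0871, 0.1935]
ee_rot: [0.92, 0.393, -0.0, -0.0]
wrist_force: [0.5, -1.3, -1.5]
gripper_width: 0.066
finger_force: 15.0
```

```bash
python3 -c "
from h import *
go(.5078,.0873,.095);s=manip.observe();print(s['gripper_width'],np.round(s['joint_pos'],2))
P=[snap('top'),snap('scene')];save(P[1],'s1.png',(110,270,200,360),4)
e=s['ee_pos'];fit(P,'raw0',(e[0],e[1]),e[2]-.05)"
```

```text
dp tool mm [ 1.2  1.  98.5] pos [0.5064 0.0871 0.1935] tool y yaw -43.75 tilt z [-0.001 -0.    -1.   ]
0.06601856243754167 [ 0.43  0.36 -0.78  1.91  0.3   0.99 -1.26]
[0.5082 0.0812] views 1 res [-16.9   2.8  -4.2   4.2]
```

View pics/s1.png

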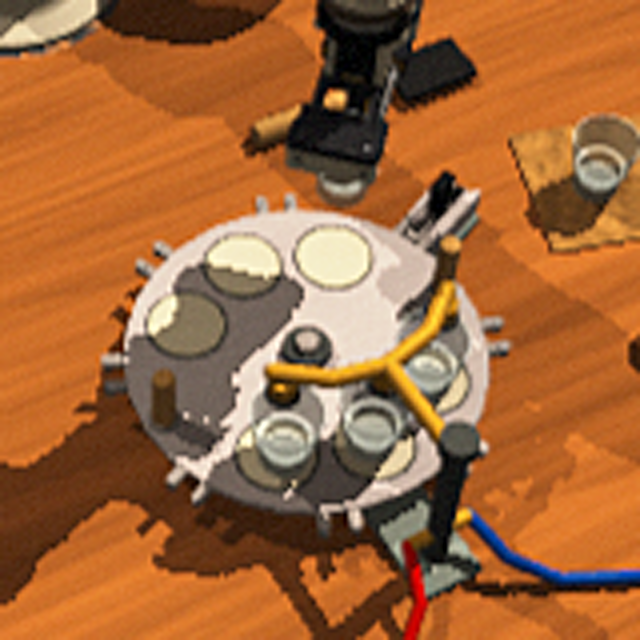

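The picture shows the tumbler held upright at crop px (343,185), left and near of the pad at (333,257). The pads are free and the plate is undisturbed. I'll lower it.

Call:
{"method": "apply_moves", "body": {"plan": [{"jaw": 55,"dp": [1,1,45],"dr": [0,0,0]},{"jaw": 55,"dp": [0,0,40],"dr": [0,0,0]},{"jaw": 55,"dp": [0,0,8],"dr": [0,0,0]},{"jaw": 55,"dp": [0,0,3],"dr": [0,0,0]},{"jaw": 55,"dp": [0,0,0],"dr": [0,0,0]},{"jaw": 55,"dp": [0,0,0],"dr": [0,0,0]}]}}

```text
time_s: 8.2
ee_pos: [0.5093, 0.0873, 0.099]
ee_rot: [0.919, 0.393, 0.001, 0.001]
wrist_force: [-0.1, 0.5, -0.6]
gripper_width: 0.0657
finger_force: 15.0
```

Call:
{"method": "apply_moves", "body": {"plan": [{"jaw": 70,"dp": [0,0,0],"dr": [0,0,0]},{"jaw": 80,"dp": [0,0,0],"dr": [0,0,0]},{"jaw": 80,"dp": [0,0,0],"dr": [0,0,0]},{"jaw": 80,"dp": [0,0,-30],"dr": [0,0,0]},{"jaw": 80,"dp": [0,0,-50],"dr": [0,0,0]},{"jaw": 91.8,"dp": [-37.9,38.9,-10],"dr": [0,0,0]},{"jaw": 91.8,"dp": [-37.9,38.9,0],"dr": [0,0,0]},{"jaw": 91.8,"dp": [-37.9,38.9,0],"dr": [0,0,0]},{"jaw": 91.8,"dp": [-37.9,38.9,0],"dr": [0,0,0]},{"jaw": 91.8,"dp": [-37.9,38.9,0],"dr": [0,0,0]},{"jaw": 91.8,"dp": [-37.9,38.9,0],"dr": [0,0,0]},{"jaw": 91.8,"dp": [-37.9,38.9,0],"dr": [0,0,0]},{"jaw": 91.8,"dp": [-37.9,38.9,0],"dr": [0,0,0]},{"jaw": 91.8,"dp": [-37.9,38.9,0],"dr": [0,0,0]},{"jaw": 91.8,"dp": [-37.9,38.9,0],"dr": [0,0,0]},{"jaw": 91.8,"dp": [0,0,40],"dr": [0,0,0]},{"jaw": 91.8,"dp": [0,0,30],"dr": [0,0,0]},{"jaw": 91.8,"dp": [0,0,0],"dr": [0,0,0]},{"jaw": 91.8,"dp": [0,0,0],"dr": [0,0,0]}]}}

```text
time_s: 10.58
ee_pos: [0.5287, -0.4556, 0.1189]
ee_rot: [0.919, 0.394, 0.0, 0.001]
wrist_force: [0.7, -0.8, 0.1]
gripper_width: 0.0916
finger_force: 0.0
```

```bash
python3 -c "
from h import *
P=[snap('top'),snap('scene')]
fit(P,'raw0',(.5078,.0873),.048);fit(P,'raw0',(.4424,-.3168),0);b=fit(P,'raw0',(.528,-.456),0);go(*b,.048)
save(P[0],'t2.png',(120,260,140,280),3)"
```

```text
[0.5062 0.0884] views 2 res [-0.4  0.2 -0.5  0.4 -0.3  0.1 -0.4  0.2]
[ 0.4428 -0.315 ] views 2 res [ 0.4  0.4  0.3 -1.4  0.4  1.  -0.6  0.4]
[ 0.5312 -0.4498] views 1 res [-0.2  0.2 -1.1  1.1]
dp tool mm [ 6.4 -1.8 70.4] pos [ 0.528  -0.4556  0.1184] tool y yaw -43.67 tilt z [ 0.001 -0.001 -1.   ]
```

Call:
{"method": "apply_moves", "body": {"plan": [{"jaw": 91.8,"dp": [0,0,40],"dr": [0,0,0]},{"jaw": 91.8,"dp": [0,0,28],"dr": [0,0,0]},{"jaw": 60,"dp": [0,0,2],"dr": [0,0,0]},{"jaw": 55,"dp": [0,0,0],"dr": [0,0,0]},{"jaw": 55,"dp": [0,0,0],"dr": [0,0,0]},{"jaw": 55,"dp": [0,0,0],"dr": [0,0,0]},{"jaw": 55,"dp": [0,0,0],"dr": [0,0,0]}]}}

```text
time_s: 11.85
ee_pos: [0.5293, -0.4564, 0.0496]
ee_rot: [0.919, 0.393, 0.001, 0.002]
wrist_force: [1.2, -0.5, 5.8]
gripper_width: 0.0661
finger_force: 15.0
```

Call:
{"method": "apply_moves", "body": {"plan": [{"jaw": 55,"dp": [0,0,-45],"dr": [0,0,0]},{"jaw": 55,"dp": [0,0,-50],"dr": [0,0,0]},{"jaw": 55,"dp": [0,0,-50],"dr": [0,0,0]},{"jaw": 55,"dp": [33.3,-39.8,0],"dr": [0,0,0]},{"jaw": 55,"dp": [33.3,-39.8,0],"dr": [0,0,0]},{"jaw": 55,"dp": [33.3,-39.8,0],"dr": [0,0,0]},{"jaw": 55,"dp": [33.3,-39.8,0],"dr": [0,0,0]},{"jaw": 55,"dp": [33.3,-39.8,0],"dr": [0,0,0]},{"jaw": 55,"dp": [33.3,-39.8,0],"dr": [0,0,0]},{"jaw": 55,"dp": [33.3,-39.8,0],"dr": [0,0,0]},{"jaw": 55,"dp": [33.3,-39.8,0],"dr": [0,0,0]},{"jaw": 55,"dp": [33.3,-39.8,0],"dr": [0,0,0]},{"jaw": 55,"dp": [0,0,0],"dr": [0,0,-9]},{"jaw": 55,"dp": [0,0,0],"dr": [0,0,-9]},{"jaw": 55,"dp": [0,0,0],"dr": [0,0,-9]},{"jaw": 55,"dp": [0,0,0],"dr": [0,0,-9]},{"jaw": 55,"dp": [0,0,0],"dr": [0,0,-9]},{"jaw": 55,"dp": [0,0,0],"dr": [0,0,0]},{"jaw": 55,"dp": [0,0,0],"dr": [0,0,0]}]}}

```text
time_s: 14.22
ee_pos: [0.4753, 0.0085, 0.1926]
ee_rot: [0.7, 0.714, -0.0, -0.0]
wrist_force: [-0.4, -0.6, -1.7]
gripper_width: 0.066
finger_force: 15.0
```

```bash
python3 -c "
from h import *
go(.4767,.0083,.0985);s=manip.observe();print(s['gripper_width'],np.round(s['joint_pos'],2))"
```

```text
dp tool mm [-0.2  1.5 94.1] pos [0.4753 0.0085 0.1926] tool y yaw 1.15 tilt z [-0.001 -0.    -1.   ]
0.06599739784424591 [ 0.75  0.33 -0.96  2.    0.33  0.97 -0.36]
```

Call:
{"method": "apply_moves", "body": {"plan": [{"jaw": 55,"dp": [0,1,45],"dr": [0,0,0]},{"jaw": 55,"dp": [0,0,38],"dr": [0,0,0]},{"jaw": 55,"dp": [0,0,8],"dr": [0,0,0]},{"jaw": 55,"dp": [0,0,3],"dr": [0,0,0]},{"jaw": 55,"dp": [0,0,0],"dr": [0,0,0]},{"jaw": 70,"dp": [0,0,0],"dr": [0,0,0]},{"jaw": 80,"dp": [0,0,0],"dr": [0,0,0]},{"jaw": 80,"dp": [0,0,0],"dr": [0,0,0]},{"jaw": 80,"dp": [0,0,-30],"dr": [0,0,0]},{"jaw": 80,"dp": [0,0,-55],"dr": [0,0,0]},{"jaw": 91.8,"dp": [53.8,-6.7,-10],"dr": [0,0,0]},{"jaw": 91.8,"dp": [53.8,-6.7,0],"dr": [0,0,0]},{"jaw": 91.8,"dp": [53.8,-6.7,0],"dr": [0,0,0]},{"jaw": 91.8,"dp": [53.8,-6.7,0],"dr": [0,0,0]},{"jaw": 91.8,"dp": [53.8,-6.7,0],"dr": [0,0,0]},{"jaw": 91.8,"dp": [53.8,-6.7,0],"dr": [0,0,0]},{"jaw": 91.8,"dp": [0,0,40],"dr": [0,0,0]},{"jaw": 91.8,"dp": [0,0,30],"dr": [0,0,0]},{"jaw": 91.8,"dp": [0,0,0],"dr": [0,0,0]},{"jaw": 91.8,"dp": [0,0,0],"dr": [0,0,0]}]}}

```text
time_s: 16.73
ee_pos: [0.4295, 0.3311, 0.1248]
ee_rot: [0.699, 0.715, 0.001, -0.0]
wrist_force: [-0.1, -0.3, 0.1]
gripper_width: 0.0918
finger_force: 0.0
```

```bash
python3 -c "
from h import *
P=[snap('top'),snap('scene')]
fit(P,'raw0',(.5078,.0873),.048);fit(P,'raw0',(.4767,.0083),.048);go(.4426,-.316,.048)"
```

```text
[0.506 0.089] views 2 res [ 0.6  0.3  0.3 -0.8  0.6  1.  -0.2  0.3]
[0.4767 0.0116] views 2 res [-0.2  0.4 -0.4 -0.5  0.8  0.3 -0.2 -0.6]
dp tool mm [-646.8   -1.8   76.2] pos [0.4296 0.3306 0.1246] tool y yaw 1.3 tilt z [ 0.001  0.001 -1.   ]
```

Call:
{"method": "apply_moves", "body": {"plan": [{"jaw": 91.8,"dp": [0,0,-55],"dr": [0,0,0]},{"jaw": 91.8,"dp": [-54,0,-15],"dr": [0,0,0]},{"jaw": 91.8,"dp": [-54,0,0],"dr": [0,0,0]},{"jaw": 91.8,"dp": [-54,0,0],"dr": [0,0,0]},{"jaw": 91.8,"dp": [-54,0,0],"dr": [0,0,0]},{"jaw": 91.8,"dp": [-54,0,0],"dr": [0,0,0]},{"jaw": 91.8,"dp": [-54,0,0],"dr": [0,0,0]},{"jaw": 91.8,"dp": [-54,0,0],"dr": [0,0,0]},{"jaw": 91.8,"dp": [-54,0,0],"dr": [0,0,0]},{"jaw": 91.8,"dp": [-54,0,0],"dr": [0,0,0]},{"jaw": 91.8,"dp": [-54,0,0],"dr": [0,0,0]},{"jaw": 91.8,"dp": [-54,0,0],"dr": [0,0,0]},{"jaw": 91.8,"dp": [-53,0,0],"dr": [0,0,0]},{"jaw": 91.8,"dp": [0,0,40],"dr": [0,0,0]},{"jaw": 91.8,"dp": [0,0,40],"dr": [0,0,0]},{"jaw": 91.8,"dp": [0,0,0],"dr": [0,0,0]},{"jaw": 91.8,"dp": [0,0,0],"dr": [0,0,0]}]}}

```text
time_s: 19.15
ee_pos: [0.4451, -0.3164, 0.1152]
ee_rot: [0.699, 0.715, 0.0, 0.001]
wrist_force: [0.3, 0.5, 0.0]
gripper_width: 0.0918
finger_force: 0.0
```

```bash
python3 -c "
from h import *
go(.4426,-.316,.048);s=manip.observe();print(np.round(s['joint_pos'],2))
P=[snap('top'),snap('scene')];fit(P,'raw0',(.4426,-.316),0)"
```

```text
dp tool mm [ 0.5 -2.6 67.2] pos [ 0.4451 -0.3164  0.1152] tool y yaw 1.36 tilt z [ 0.002 -0.001 -1.   ]
[ 1.17  0.55 -0.77  1.9   0.48  0.89  0.18]
[ 0.4459 -0.3164] views 2 res [-1.5  1.4 -0.3 11.  -3.8  0.7  0.3  0.4]
```

Call:
{"method": "apply_moves", "body": {"plan": [{"jaw": 91.8,"dp": [0,-1,40],"dr": [0,0,0]},{"jaw": 91.8,"dp": [0,0,26],"dr": [0,0,0]},{"jaw": 60,"dp": [0,0,1],"dr": [0,0,0]},{"jaw": 55,"dp": [0,0,0],"dr": [0,0,0]},{"jaw": 55,"dp": [0,0,0],"dr": [0,0,0]},{"jaw": 55,"dp": [0,0,0],"dr": [0,0,0]},{"jaw": 55,"dp": [0,0,-45],"dr": [0,0,0]},{"jaw": 55,"dp": [0,0,-50],"dr": [0,0,0]},{"jaw": 55,"dp": [0,0,-50],"dr": [0,0,0]},{"jaw": 55,"dp": [41,12.5,0],"dr": [0,0,0]},{"jaw": 55,"dp": [41,12.5,0],"dr": [0,0,0]},{"jaw": 55,"dp": [41,12.5,0],"dr": [0,0,0]},{"jaw": 55,"dp": [41,12.5,0],"dr": [0,0,0]},{"jaw": 55,"dp": [41,12.5,0],"dr": [0,0,0]},{"jaw": 55,"dp": [41,12.5,0],"dr": [0,0,-5]},{"jaw": 55,"dp": [0,0,0],"dr": [0,0,-10]},{"jaw": 55,"dp": [0,0,0],"dr": [0,0,-10]},{"jaw": 55,"dp": [0,0,0],"dr": [0,0,-10]},{"jaw": 55,"dp": [0,0,0],"dr": [0,0,-10]},{"jaw": 55,"dp": [0,0,0],"dr": [0,0,0]}]}}

```text
time_s: 21.85
ee_pos: [0.5117, -0.0689, 0.1915]
ee_rot: [0.373, 0.928, -0.0, -0.001]
wrist_force: [0.1, -0.1, -1.9]
gripper_width: 0.0668
finger_force: 15.0
```

```bash
python3 -c "
from h import *
go(.5118,-.0686,.0985);s=manip.observe();print(np.round(s['joint_pos'],2))
"
```

```text
dp tool mm [ 0.   0.4 93. ] pos [ 0.5117 -0.0689  0.1915] tool y yaw 46.23 tilt z [-0.001  0.    -1.   ]
[ 0.94  0.49 -1.09  1.9   0.5   1.05  0.45]
```

Call:
{"method": "apply_moves", "body": {"plan": [{"jaw": 55,"dp": [0,0,45],"dr": [0,0,0]},{"jaw": 55,"dp": [0,0,37],"dr": [0,0,0]},{"jaw": 55,"dp": [0,0,8],"dr": [0,0,0]},{"jaw": 55,"dp": [0,0,3],"dr": [0,0,0]},{"jaw": 55,"dp": [0,0,0],"dr": [0,0,0]},{"jaw": 70,"dp": [0,0,0],"dr": [0,0,0]},{"jaw": 80,"dp": [0,0,0],"dr": [0,0,0]},{"jaw": 80,"dp": [0,0,0],"dr": [0,0,0]},{"jaw": 80,"dp": [0,0,-30],"dr": [0,0,0]},{"jaw": 80,"dp": [0,0,-55],"dr": [0,0,0]},{"jaw": 80,"dp": [32.8,31.7,-10],"dr": [0,0,0]},{"jaw": 80,"dp": [32.8,31.7,0],"dr": [0,0,0]},{"jaw": 80,"dp": [32.8,31.7,0],"dr": [0,0,0]},{"jaw": 60,"dp": [32.8,31.7,0],"dr": [0,0,0]},{"jaw": 50,"dp": [32.8,31.7,0],"dr": [0,0,0]},{"jaw": 40,"dp": [32.8,31.7,0],"dr": [0,0,0]},{"jaw": 40,"dp": [0,0,0],"dr": [0,0,7.5]},{"jaw": 40,"dp": [0,0,0],"dr": [0,0,7.5]},{"jaw": 40,"dp": [0,0,0],"dr": [0,0,7.4]},{"jaw": 40,"dp": [0,0,0],"dr": [0,0,0]}]}}

```text
time_s: 24.35
ee_pos: [0.5013, 0.2049, 0.194]
ee_rot: [0.545, 0.839, -0.0, 0.0]
wrist_force: [0.0, -0.0, 0.3]
gripper_width: 0.0399
finger_force: 0.0
```

```bash
python3 -c "
from h import *
P=[snap('top'),snap('scene')]
for g in((.5078,.0873),(.4767,.0083),(.5118,-.0686)): fit(P,'raw0',g,.048)
go(.5014,.205,.06)
for p in P: print([(round(d['p'],2),np.round(ray(p,d['location'],.086)[:2],4)) for d in viewer.landmark_of(p,'lock_grip')[:3]], np.round(proj(p,(.5014,.205,.086))))
save(P[1],'s3.png',(120,240,210,370),5);"
```

```text
[0.506 0.088] views 2 res [-1.4  2.3 -2.4  0.5 -0.3  1.1 -0.5  0. ]
[0.4766 0.012 ] views 2 res [ 0.9 -0.5  0.4 -1.6 -0.3  1.2 -1.1  0.4]
[ 0.5118 -0.0662] views 2 res [ 0.2  0.9 -0.6  0.1  1.6  0.5  0.   0. ]
dp tool mm [  0.2   0.2 133.7] pos [0.5013 0.2047 0.1937] tool y yaw 23.95 tilt z [-0.  0. -1.]
[(0.5, array([0.3332, 0.2358]))] [200. 161.]
[(0.67, array([0.5137, 0.1966]))] [155. 310.]
```

View pics/s3.png

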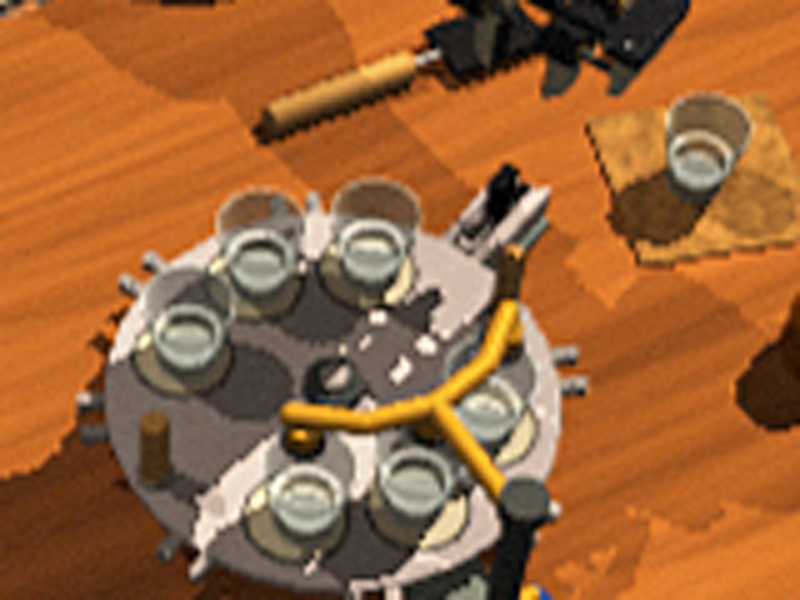

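The picture shows all three unpolished tumblers on the near pads (crop px (370,235), (258,240), (185,320)). The black lock grip is at (505,185), which matches my geometric prediction.

Call:
{"method": "apply_moves", "body": {"plan": [{"jaw": 40,"dp": [0,0,50],"dr": [0,0,0]},{"jaw": 40,"dp": [0,0,40],"dr": [0,0,0]},{"jaw": 40,"dp": [0,0,30],"dr": [0,0,0]},{"jaw": 40,"dp": [0,0,12],"dr": [0,0,0]},{"jaw": 5,"dp": [0,0,0],"dr": [0,0,0]},{"jaw": 5,"dp": [0,0,0],"dr": [0,0,0]},{"jaw": 5,"dp": [0,0,0],"dr": [0,0,0]},{"jaw": 5,"dp": [0,0,0],"dr": [0,0,0]}], "newtons": 25}}

```text
time_s: 25.85
ee_pos: [0.5014, 0.2049, 0.0629]
ee_rot: [0.545, 0.838, 0.0, 0.0]
wrist_force: [-1.9, -0.8, 5.9]
gripper_width: 0.0138
finger_force: 25.0
```

Call:
{"method": "apply_moves", "body": {"plan": [{"jaw": 5,"dp": [8,0,0],"dr": [0,0,0]},{"jaw": 5,"dp": [8,0,0],"dr": [0,0,0]},{"jaw": 5,"dp": [8,0,0],"dr": [0,0,0]},{"jaw": 5,"dp": [6,0,0],"dr": [0,0,0]},{"jaw": 5,"dp": [2,0,0],"dr": [0,0,0]},{"jaw": 5,"dp": [0,0,0],"dr": [0,0,0]},{"jaw": 5,"dp": [0,0,0],"dr": [0,0,0]}]}}

```text
time_s: 26.72
ee_pos: [0.4892, 0.2324, 0.0628]
ee_rot: [0.546, 0.838, -0.001, 0.001]
wrist_force: [-0.7, -4.3, 7.4]
gripper_width: 0.0136
finger_force: 25.0
```

```bash
python3 -c "
from h import *
s=manip.observe();print(np.linalg.norm(s['ee_pos'][:2]-np.array([.5014,.2049])),np.round(s['wrist_force'],1),s['gripper_width'])
P=[snap('top'),snap('scene')]
for p in P: print([(round(d['p'],2),np.round(ray(p,d['location'],.114)[:2],4)) for d in viewer.landmark_of(p,'handle_a')[:4]])
go(.587-.145*np.sin(.022),.011+.145*np.cos(.022),.09)"
```

```text
0.03006476232970487 [-0.7 -4.3  7.4] 0.013598910427661093
[(0.8, array([ 0.581 , -0.1369])), (0.78, array([0.598 , 0.1526]))]
[(0.92, array([ 0.5855, -0.1276])), (0.56, array([0.581 , 0.1578])), (0.2, array([0.6971, 0.06  ]))]
dp tool mm [-108.2   55.6  -26.9] pos [0.4892 0.2324 0.0628] tool y yaw 23.86 tilt z [ 0.001 -0.003 -1.   ]
```

Call:
{"method": "apply_moves", "body": {"plan": [{"jaw": 24,"dp": [0,0,0],"dr": [0,0,0]},{"jaw": 30,"dp": [0,0,0],"dr": [0,0,0]},{"jaw": 34,"dp": [0,0,0],"dr": [0,0,0]},{"jaw": 34,"dp": [0,0,-45],"dr": [0,0,0]},{"jaw": 34,"dp": [0,0,-45],"dr": [0,0,0]},{"jaw": 50,"dp": [-36,18.5,0],"dr": [0,0,0]},{"jaw": 50,"dp": [-36,18.5,0],"dr": [0,0,0]},{"jaw": 50,"dp": [-36,18.5,0],"dr": [0,0,0]},{"jaw": 50,"dp": [0,0,0],"dr": [0,0,0]},{"jaw": 50,"dp": [0,0,0],"dr": [0,0,0]}]}}

```text
time_s: 28.18
ee_pos: [0.5822, 0.1585, 0.1515]
ee_rot: [0.545, 0.838, 0.0, -0.001]
wrist_force: [0.3, 1.1, -0.5]
gripper_width: 0.05
finger_force: 0.0
```

```bash
python3 -c "
from h import *
go(.585,.156,.08)
P=[snap('top'),snap('scene')]
for p in P: print([(round(d['p'],2),np.round(ray(p,d['location'],.086)[:2],4)) for d in viewer.landmark_of(p,'lock_grip')[:3]],[(round(d['p'],2),np.round(ray(p,d['location'],.114)[:2],4)) for d in viewer.landmark_of(p,'handle_a')[:4]])
save(P[1],'s4.png',(120,240,210,370),5)"
```

```text
dp tool mm [-3.5  1.6 71.5] pos [0.5822 0.1585 0.1515] tool y yaw 23.95 tilt z [-0.001  0.001 -1.   ]
[(0.55, array([ 0.5957, -0.1415])), (0.39, array([0.4805, 0.2281]))] [(0.91, array([ 0.5936, -0.1411])), (0.61, array([ 0.6377, -0.0693]))]
[(0.62, array([0.5572, 0.3409])), (0.46, array([0.4892, 0.2356]))] [(0.78, array([ 0.5855, -0.1249])), (0.57, array([0.5745, 0.1599])), (0.48, array([0.5812, 0.3115]))]
```

View pics/s4.png

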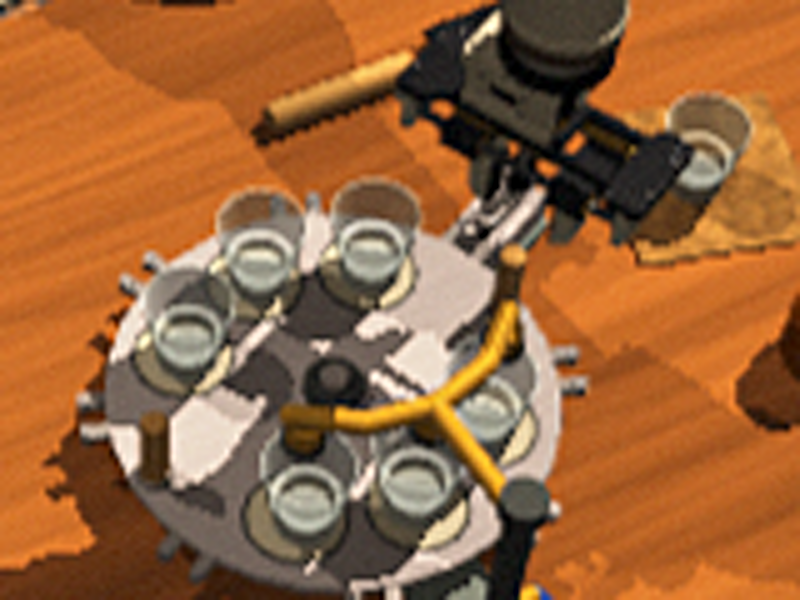

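The picture shows the lock drawn out (crop (500,215)), handle A's top at (512,255), and the gripper above and behind it, clear of the pipe. I'll descend and grip the handle lightly.

Call:
{"method": "apply_moves", "body": {"plan": [{"jaw": 50,"dp": [-3,1,25],"dr": [0,0,0]},{"jaw": 50,"dp": [0,0,25],"dr": [0,0,0]},{"jaw": 50,"dp": [0,0,20],"dr": [0,0,0]},{"jaw": 50,"dp": [0,0,0],"dr": [0,0,0]},{"jaw": 10,"dp": [0,0,0],"dr": [0,0,0]},{"jaw": 10,"dp": [0,0,0],"dr": [0,0,0]},{"jaw": 10,"dp": [0,0,0],"dr": [0,0,0]},{"jaw": 10,"dp": [0,0,0],"dr": [0,0,0]},{"jaw": 10,"dp": [0,0,0],"dr": [0,0,0]}], "newtons": 6}}

```text
time_s: 29.6
ee_pos: [0.5853, 0.1554, 0.0822]
ee_rot: [0.545, 0.838, 0.0, 0.0]
wrist_force: [-0.5, -0.9, 3.9]
gripper_width: 0.0198
finger_force: 6.0
```

```bash
python3 -c "
from h import *
go(.585,.156,.08)
r=[]
for k in range(36):
    b=np.radians(180+1.3+2.5+5*k-23.95-3.5*k)
    r.append([round(12.65*float(np.sin(b)),1),round(12.65*float(np.cos(b)),1)])
print(r[:18]);print(r[18:])"
```

```text
dp tool mm [ 0.7 -0.1  2.2] pos [0.5853 0.1554 0.0822] tool y yaw 23.92 tilt z [ 0.001 -0.    -1.   ]
[[4.4, -11.9], [4.0, -12.0], [3.7, -12.1], [3.4, -12.2], [3.1, -12.3], [2.8, -12.3], [2.4, -12.4], [2.1, -12.5], [1.8, -12.5], [1.5, -12.6], [1.1, -12.6], [0.8, -12.6], [0.5, -12.6], [0.1, -12.6], [-0.2, -12.6], [-0.5, -12.6], [-0.8, -12.6], [-1.2, -12.6]]
[[-1.5, -12.6], [-1.8, -12.5], [-2.2, -12.5], [-2.5, -12.4], [-2.8, -12.3], [-3.1, -12.3], [-3.5, -12.2], [-3.8, -12.1], [-4.1, -12.0], [-4.4, -11.9], [-4.7, -11.7], [-5.0, -11.6], [-5.3, -11.5], [-5.6, -11.3], [-5.9, -11.2], [-6.2, -11.0], [-6.5, -10.9], [-6.8, -10.7]]
```

Call:
{"method": "apply_moves", "body": {"plan": [{"jaw": 10,"dp": [4.4,-11.9,0],"dr": [0,0,-3.5]},{"jaw": 10,"dp": [4.0,-12.0,0],"dr": [0,0,-3.5]},{"jaw": 10,"dp": [3.7,-12.1,0],"dr": [0,0,-3.5]},{"jaw": 10,"dp": [3.4,-12.2,0],"dr": [0,0,-3.5]},{"jaw": 10,"dp": [3.1,-12.3,0],"dr": [0,0,-3.5]},{"jaw": 10,"dp": [2.8,-12.3,0],"dr": [0,0,-3.5]},{"jaw": 10,"dp": [2.4,-12.4,0],"dr": [0,0,-3.5]},{"jaw": 10,"dp": [2.1,-12.5,0],"dr": [0,0,-3.5]},{"jaw": 10,"dp": [1.8,-12.5,0],"dr": [0,0,-3.5]}]}}

```text
time_s: 30.72
ee_pos: [0.4833, 0.1115, 0.0822]
ee_rot: [0.296, 0.955, 0.001, 0.0]
wrist_force: [-0.4, 1.6, 2.5]
gripper_width: 0.0198
finger_force: 6.0
```

```bash
python3 -c "
from h import *
s=manip.observe();d=s['ee_pos'][:2]-np.array([.587,.011]);print(np.hypot(*d),np.degrees(np.arctan2(d[1],d[0])),np.round(s['wrist_force'],1),s['gripper_width']);go(.585,.156,.08);print(np.round(s['joint_pos'],2))"
```

```text
0.14439070497454057 135.91599865909174 [-0.4  1.6  2.5] 0.01980058927775295
dp tool mm [-58.8  94.2   2.3] pos [0.4833 0.1115 0.0822] tool y yaw 55.61 tilt z [ 0.001  0.001 -1.   ]
[ 0.51  0.63 -1.    2.03  0.7   0.87  0.08]
```

Tracking is on the arc, with small forces. I'll continue.

Call:
{"method": "apply_moves", "body": {"plan": [{"jaw": 10,"dp": [1.5,-12.6,0],"dr": [0,0,-3.5]},{"jaw": 10,"dp": [1.1,-12.6,0],"dr": [0,0,-3.5]},{"jaw": 10,"dp": [0.8,-12.6,0],"dr": [0,0,-3.5]},{"jaw": 10,"dp": [0.5,-12.6,0],"dr": [0,0,-3.5]},{"jaw": 10,"dp": [0.1,-12.6,0],"dr": [0,0,-3.5]},{"jaw": 10,"dp": [-0.2,-12.6,0],"dr": [0,0,-3.5]},{"jaw": 10,"dp": [-0.5,-12.6,0],"dr": [0,0,-3.5]},{"jaw": 10,"dp": [-0.8,-12.6,0],"dr": [0,0,-3.5]},{"jaw": 10,"dp": [-1.2,-12.6,0],"dr": [0,0,-3.5]},{"jaw": 10,"dp": [-1.5,-12.6,0],"dr": [0,0,-3.5]},{"jaw": 10,"dp": [-1.8,-12.5,0],"dr": [0,0,-3.5]},{"jaw": 10,"dp": [-2.2,-12.5,0],"dr": [0,0,-3.5]},{"jaw": 10,"dp": [-2.5,-12.4,0],"dr": [0,0,-3.5]},{"jaw": 10,"dp": [-2.8,-12.3,0],"dr": [0,0,-3.5]},{"jaw": 10,"dp": [-3.1,-12.3,0],"dr": [0,0,-3.5]},{"jaw": 10,"dp": [-3.5,-12.2,0],"dr": [0,0,-3.5]},{"jaw": 10,"dp": [-3.8,-12.1,0],"dr": [0,0,-3.5]},{"jaw": 10,"dp": [-4.1,-12.0,0],"dr": [0,0,-3.5]}]}}

```text
time_s: 32.98
ee_pos: [0.4882, -0.0947, 0.0817]
ee_rot: [-0.246, 0.969, 0.0, -0.0]
wrist_force: [-0.7, 0.1, 2.7]
gripper_width: 0.0198
finger_force: 6.0
```

```bash
python3 -c "
from h import *
s=manip.observe();d=s['ee_pos'][:2]-np.array([.587,.011]);print(np.hypot(*d),np.degrees(np.arctan2(d[1],d[0])),np.round(s['wrist_force'],1),s['gripper_width']);go(.589,-.134,.08);print(np.round(s['joint_pos'],2))"
```

```text
0.14465010328568995 -133.0700635773227 [-0.7  0.1  2.7] 0.019836406169231276
dp tool mm [-69.7 -82.7   1.7] pos [ 0.4882 -0.0947  0.0817] tool y yaw 118.54 tilt z [-0.  0. -1.]
[ 1.06  0.8  -1.23  2.03  0.91  1.02  1.44]
```

Call:
{"method": "apply_moves", "body": {"plan": [{"jaw": 10,"dp": [-4.4,-11.9,0],"dr": [0,0,-3.5]},{"jaw": 10,"dp": [-4.7,-11.7,0],"dr": [0,0,-3.5]},{"jaw": 10,"dp": [-5.0,-11.6,0],"dr": [0,0,-3.5]},{"jaw": 10,"dp": [-5.3,-11.5,0],"dr": [0,0,-3.5]},{"jaw": 10,"dp": [-5.6,-11.3,0],"dr": [0,0,-3.5]},{"jaw": 10,"dp": [-5.9,-11.2,0],"dr": [0,0,-3.5]},{"jaw": 10,"dp": [-6.2,-11.0,0],"dr": [0,0,-3.5]},{"jaw": 10,"dp": [-6.5,-10.9,0],"dr": [0,0,-3.5]},{"jaw": 10,"dp": [-6.8,-10.7,0],"dr": [0,0,-3.5]},{"jaw": 10,"dp": [0,0,0],"dr": [0,0,0]},{"jaw": 10,"dp": [0,0,0],"dr": [0,0,0]}]}}

```text
time_s: 34.35
ee_pos: [0.5913, -0.1347, 0.0817]
ee_rot: [-0.499, 0.867, -0.0, -0.0]
wrist_force: [1.0, -1.5, -0.4]
gripper_width: 0.0195
finger_force: 6.0
```

```bash
python3 -c "
from h import *
s=manip.observe();d=s['ee_pos'][:2]-np.array([.587,.011]);print(np.hypot(*d),np.degrees(np.arctan2(d[1],d[0])),np.round(s['wrist_force'],1),s['gripper_width']);go(.589,-.134,.08);print(np.round(s['joint_pos'],2))"
```

```text
0.14577758317427889 -88.30658476391092 [ 1.  -1.5 -0.4] 0.019517770217993738
dp tool mm [0.5 2.4 1.7] pos [ 0.5913 -0.1347  0.0817] tool y yaw 149.84 tilt z [-0. -0. -1.]
[ 0.99  0.98 -1.24  1.76  1.01  1.19  2.06]
```

Call:
{"method": "apply_moves", "body": {"plan": [{"jaw": 25,"dp": [0,0,0],"dr": [0,0,0]},{"jaw": 40,"dp": [0,0,0],"dr": [0,0,0]},{"jaw": 44,"dp": [0,0,0],"dr": [0,0,0]},{"jaw": 44,"dp": [0,0,-30],"dr": [0,0,0]},{"jaw": 44,"dp": [0,0,-45],"dr": [0,0,0]},{"jaw": 40,"dp": [0,0,-45],"dr": [0,0,0]},{"jaw": 40,"dp": [-38,39,0],"dr": [0,0,0]},{"jaw": 40,"dp": [-38,39,0],"dr": [0,0,0]},{"jaw": 40,"dp": [-38,39,0],"dr": [0,0,0]},{"jaw": 40,"dp": [-38,39,0],"dr": [0,0,0]},{"jaw": 40,"dp": [-38,39,0],"dr": [0,0,0]},{"jaw": 40,"dp": [-38,39,0],"dr": [0,0,0]},{"jaw": 40,"dp": [-38,39,0],"dr": [0,0,0]},{"jaw": 40,"dp": [0,0,0],"dr": [0,0,10.5]},{"jaw": 40,"dp": [0,0,0],"dr": [0,0,10.5]},{"jaw": 40,"dp": [0,0,0],"dr": [0,0,10.5]},{"jaw": 40,"dp": [0,0,0],"dr": [0,0,10.5]},{"jaw": 40,"dp": [0,0,0],"dr": [0,0,10.5]},{"jaw": 40,"dp": [0,0,0],"dr": [0,0,10.5]},{"jaw": 40,"dp": [0,0,0],"dr": [0,0,10.5]}]}}

```text
time_s: 36.85
ee_pos: [0.4882, 0.2326, 0.2018]
ee_rot: [0.121, 0.993, -0.0, -0.0]
wrist_force: [-0.6, 0.1, 0.5]
gripper_width: 0.0401
finger_force: 0.0
```

Call:
{"method": "apply_moves", "body": {"plan": [{"jaw": 40,"dp": [0,0,0],"dr": [0,0,10.5]},{"jaw": 40,"dp": [0,0,0],"dr": [0,0,10.5]},{"jaw": 40,"dp": [0,0,0],"dr": [0,0,10.5]},{"jaw": 40,"dp": [0,0,0],"dr": [0,0,10.5]},{"jaw": 40,"dp": [0,0,0],"dr": [0,0,10.5]},{"jaw": 40,"dp": [0,0,0],"dr": [0,0,0]},{"jaw": 40,"dp": [0,0,0],"dr": [0,0,0]}]}}

```text
time_s: 37.72
ee_pos: [0.4883, 0.2327, 0.2017]
ee_rot: [0.543, 0.839, -0.0, 0.0]
wrist_force: [0.2, 0.1, -0.8]
gripper_width: 0.04
finger_force: 0.0
```

```bash
python3 -c "
from h import *
go(.489,.2324,.063)
P=[snap('top'),snap('scene')]
for p in P: print([(round(d['p'],2),np.round(ray(p,d['location'],.086)[:2],4)) for d in viewer.landmark_of(p,'lock_grip')[:3]],[(round(d['p'],2),np.round(ray(p,d['location'],.114)[:2],4)) for d in viewer.landmark_of(p,'handle_a')[:4]])
for g in((.506,.089),(.4767,.0083),(.5118,-.0686)): fit(P,'raw0',g,.048)
fit(P,'first',(.521,.377),.004)
save(P[1],'s5.png',(120,240,210,370),5)"
```

```text
dp tool mm [ -0.5   0.5 138.7] pos [0.4883 0.2327 0.2017] tool y yaw 24.16 tilt z [-0. -0. -1.]
[] [(0.7, array([0.5894, 0.1538])), (0.67, array([ 0.5987, -0.1195])), (0.2, array([ 0.5003, -0.0651]))]
[(0.39, array([0.4957, 0.2323]))] [(0.86, array([ 0.5929, -0.1266])), (0.71, array([0.5882, 0.1619]))]
[0.5184 0.38  ] views 1 res [-0.1  0.1 -0.4  0.4]
```

View pics/s5.png

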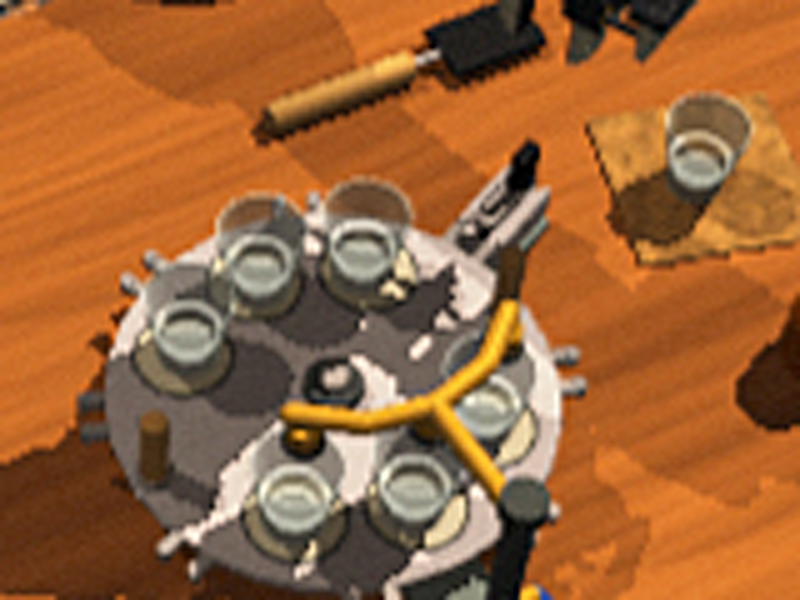

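The picture shows the plate half a turn on. There are three tumblers on the near pads, three under the burner, and the lock is still out (grip at (523,165)). Now I'll push it home.

Call:
{"method": "apply_moves", "body": {"plan": [{"jaw": 40,"dp": [0,0,50],"dr": [0,0,0]},{"jaw": 40,"dp": [0,0,45],"dr": [0,0,0]},{"jaw": 40,"dp": [0,0,32],"dr": [0,0,0]},{"jaw": 40,"dp": [0,0,12],"dr": [0,0,0]},{"jaw": 5,"dp": [0,0,0],"dr": [0,0,0]},{"jaw": 5,"dp": [0,0,0],"dr": [0,0,0]},{"jaw": 5,"dp": [0,0,0],"dr": [0,0,0]},{"jaw": 5,"dp": [0,0,0],"dr": [0,0,0]},{"jaw": 5,"dp": [-8,0,0],"dr": [0,0,0]},{"jaw": 5,"dp": [-8,0,0],"dr": [0,0,0]},{"jaw": 5,"dp": [-7,0,0],"dr": [0,0,0]},{"jaw": 5,"dp": [-5,0,0],"dr": [0,0,0]},{"jaw": 5,"dp": [-4,0,0],"dr": [0,0,0]},{"jaw": 5,"dp": [-1,0,0],"dr": [0,0,0]},{"jaw": 5,"dp": [0,0,0],"dr": [0,0,0]},{"jaw": 5,"dp": [0,0,0],"dr": [0,0,0]}], "newtons": 25}}

```text
time_s: 40.42
ee_pos: [0.5013, 0.2052, 0.064]
ee_rot: [0.544, 0.839, 0.002, -0.001]
wrist_force: [-4.4, 5.3, 7.7]
gripper_width: 0.0141
finger_force: 25.0
```

Call:
{"method": "apply_moves", "body": {"plan": [{"jaw": 24,"dp": [0,0,0],"dr": [0,0,0]},{"jaw": 30,"dp": [0,0,0],"dr": [0,0,0]},{"jaw": 34,"dp": [0,0,0],"dr": [0,0,0]},{"jaw": 34,"dp": [0,0,-40],"dr": [0,0,0]},{"jaw": 34,"dp": [0,0,-45],"dr": [0,0,0]},{"jaw": 60,"dp": [0,0,-45],"dr": [0,0,0]},{"jaw": 91.8,"dp": [0,0,0],"dr": [0,0,9.7]},{"jaw": 91.8,"dp": [0,0,0],"dr": [0,0,9.7]},{"jaw": 91.8,"dp": [0,0,0],"dr": [0,0,9.7]},{"jaw": 91.8,"dp": [0,0,0],"dr": [0,0,9.7]},{"jaw": 91.8,"dp": [0,0,0],"dr": [0,0,9.7]},{"jaw": 91.8,"dp": [0,0,0],"dr": [0,0,9.7]},{"jaw": 91.8,"dp": [0,0,0],"dr": [0,0,9.7]},{"jaw": 91.8,"dp": [0,0,0],"dr": [0,0,0]},{"jaw": 91.8,"dp": [0,0,0],"dr": [0,0,0]}]}}

```text
time_s: 42.3
ee_pos: [0.502, 0.2023, 0.1927]
ee_rot: [0.92, 0.392, -0.0, 0.0]
wrist_force: [0.4, 0.3, -0.0]
gripper_width: 0.0919
finger_force: 0.0
```

```bash
python3 -c "
from h import *
P=[snap('top'),snap('scene')]
for p in P: print([(round(d['p'],2),np.round(ray(p,d['location'],.086)[:2],4)) for d in viewer.landmark_of(p,'lock_grip')[:3]])
for g in((.506,.089),(.4767,.0083),(.5118,-.0686)): r=fit(P,'polished0',g,.048);go(*(r if r is not None else g),.11)
fit(P,'first',(.521,.377),.004)"
```

```text
[(0.56, array([0.4993, 0.1959]))]
[(0.67, array([0.5073, 0.1937])), (0.18, array([0.5681, 0.1744]))]
[0.501  0.0797] views 2 res [ 0.2 -0.2  0.2 -0.9 -0.4  1.  -1.2  0.3]
dp tool mm [-88.9  84.4  82.7] pos [0.5019 0.2023 0.1927] tool y yaw -43.94 tilt z [-0.  0. -1.]
[0.4797 0.0093] views 2 res [-0.1  0.5 -0.7 -0.8  0.6  1.1 -0.4 -0.8]
dp tool mm [-154.4  118.    82.7] pos [0.502  0.2023 0.1927] tool y yaw -43.95 tilt z [-0.  0. -1.]
[ 0.5084 -0.0642] views 2 res [ 0.2 -0.1 -0.3 -0.5 -0.3  1.6 -0.9  0. ]
dp tool mm [-187.4  189.6   82.7] pos [0.5019 0.2023 0.1927] tool y yaw -43.96 tilt z [ 0.  0. -1.]
[0.5637 0.3592] views 1 res [-0.2  0.2 -0.1  0.1]
```

Call:
{"method": "apply_moves", "body": {"plan": [{"jaw": 91.8,"dp": [-29.6,28.1,0],"dr": [0,0,0]},{"jaw": 91.8,"dp": [-29.6,28.1,0],"dr": [0,0,0]},{"jaw": 91.8,"dp": [-29.7,28.1,0],"dr": [0,0,0]},{"jaw": 91.8,"dp": [0,0,20],"dr": [0,0,0]},{"jaw": 91.8,"dp": [0,0,35],"dr": [0,0,0]},{"jaw": 91.8,"dp": [0,0,35],"dr": [0,0,0]},{"jaw": 91.8,"dp": [0,0,4],"dr": [0,0,0]},{"jaw": 60,"dp": [0,0,0],"dr": [0,0,0]},{"jaw": 55,"dp": [0,0,0],"dr": [0,0,0]},{"jaw": 55,"dp": [0,0,0],"dr": [0,0,0]},{"jaw": 55,"dp": [0,0,0],"dr": [0,0,0]},{"jaw": 55,"dp": [0,0,0],"dr": [0,0,0]}], "newtons": 15}}

```text
time_s: 44.4
ee_pos: [0.5025, 0.0798, 0.0999]
ee_rot: [0.92, 0.391, 0.001, 0.001]
wrist_force: [2.1, -1.1, 6.8]
gripper_width: 0.0666
finger_force: 15.0
```

Call:
{"method": "apply_moves", "body": {"plan": [{"jaw": 55,"dp": [0,0,-30],"dr": [0,0,0]},{"jaw": 55,"dp": [0,0,-50],"dr": [0,0,0]},{"jaw": 55,"dp": [0,0,-40],"dr": [0,0,0]},{"jaw": 55,"dp": [0,0,0],"dr": [0,0,0]}]}}

```text
time_s: 44.9
ee_pos: [0.5027, 0.0805, 0.2216]
ee_rot: [0.92, 0.391, 0.003, 0.001]
wrist_force: [0.3, 1.0, -1.9]
gripper_width: 0.0668
finger_force: 15.0
```

```bash
python3 -c "
from h import *
P=[snap('top'),snap('scene')]
print(manip.observe()['gripper_width'])
r=fit(P,'first',(.5637,.3592),.004)
for p in P: fit([p],'first',(.5637,.3592),.004)
go(*r,.16)
save(P[1],'s6.png',(100,240,230,400),5)"
```

```text
0.06678095644284997
[0.5671 0.3545] views 2 res [ 0.7  0.3 -0.1 -0.4  0.8  1.3 -0.6  0.6]
[0.5689 0.3538] views 1 res [ 0.2 -0.2  0.1 -0.1]
[0.5627 0.3575] views 1 res [-0.2  0.2 -0.6  0.5]
dp tool mm [ 244.7 -142.1   56.9] pos [0.4996 0.0797 0.2171] tool y yaw -43.96 tilt z [-0.003 -0.    -1.   ]
```

View pics/s6.png

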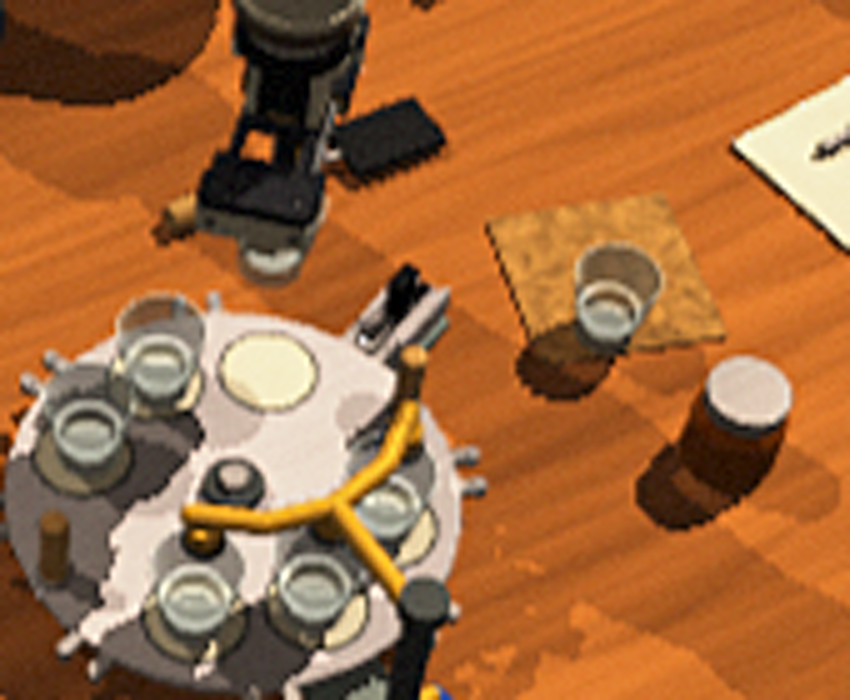

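The picture shows the first tumbler knocked to the mat's near-jar edge (crop (610,300)), still upright. The tumbler in the gripper hangs upright at (270,260). I'll carry it over.

Call:
{"method": "apply_moves", "body": {"plan": [{"jaw": 55,"dp": [40.7,-23.8,0],"dr": [0,0,0]},{"jaw": 55,"dp": [40.7,-23.8,0],"dr": [0,0,0]},{"jaw": 55,"dp": [40.7,-23.8,0],"dr": [0,0,0]},{"jaw": 55,"dp": [40.7,-23.8,0],"dr": [0,0,0]},{"jaw": 55,"dp": [40.7,-23.8,0],"dr": [0,0,0]},{"jaw": 55,"dp": [40.7,-23.8,0],"dr": [0,0,0]},{"jaw": 55,"dp": [0,0,40],"dr": [0,0,0]},{"jaw": 55,"dp": [0,0,30],"dr": [0,0,0]},{"jaw": 55,"dp": [0,0,0],"dr": [0,0,0]},{"jaw": 55,"dp": [0,0,0],"dr": [0,0,0]}]}}

```text
time_s: 46.45
ee_pos: [0.5679, 0.3551, 0.1492]
ee_rot: [0.92, 0.391, 0.0, -0.0]
wrist_force: [-0.2, 1.4, -1.1]
gripper_width: 0.0669
finger_force: 15.0
```

```bash
python3 -c "
from h import *
P=[snap('top'),snap('scene')]
s=manip.observe();e=s['ee_pos'];go(.5665,.355,.13);print(s['gripper_width'],s['wrist_force'])
fit(P[1:],'polished0',e,e[2]-.052);fit(P[1:],'first',(.565,.356),.004)
save(P[1],'s7.png',(105,205,310,410),6)"
```

```text
dp tool mm [-1.8 -1.2 20.4] pos [0.5686 0.3555 0.1504] tool y yaw -43.99 tilt z [ 0.002  0.002 -1.   ]
0.06676432859384045 [ 0.04461822  0.16025059 -0.7242616 ]
[0.5647 0.3561] views 1 res [-0.8  0.7 -0.6  0.6]
```

View pics/s7.png

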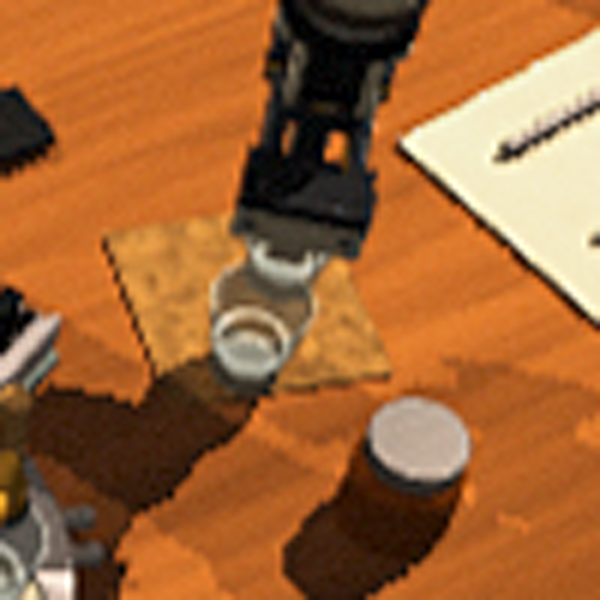

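The picture shows the held foot near (286,265) just above the lower mouth (263,295). I'll check the alignment numerically with projected outlines.

```bash
python3 -c "
from h import *
P=[snap('top'),snap('scene')]
s=manip.observe();e=s['ee_pos'];print(e)
p=P[1]
im=cv2.resize(p['frame'][105:205,310:410,::-1],None,fx=6,fy=6,interpolation=cv2.INTER_CUBIC)
def ring(x,y,z,r,c):
    q=np.array([proj(p,(x+r*np.cos(a),y+r*np.sin(a),z)) for a in _t]) ;q=(q-[105,310]+.5)*6
    cv2.polylines(im,[q[:,::-1].astype(np.int32)],True,c,1)
_t=np.linspace(0,6.283,40)
for r,h in((.023,0),(.033,.066)): ring(.5665,.355,.004+h,r,(0,0,255))
for r,h in((.023,0),(.023,.028),(.033,.066)): ring(e[0],e[1],e[2]-.052+h,r,(255,255,0))
cv2.imwrite('pics/s8.png',im)"
```

```text
[0.56826033 0.35494713 0.14993117]
```

View pics/s8.png

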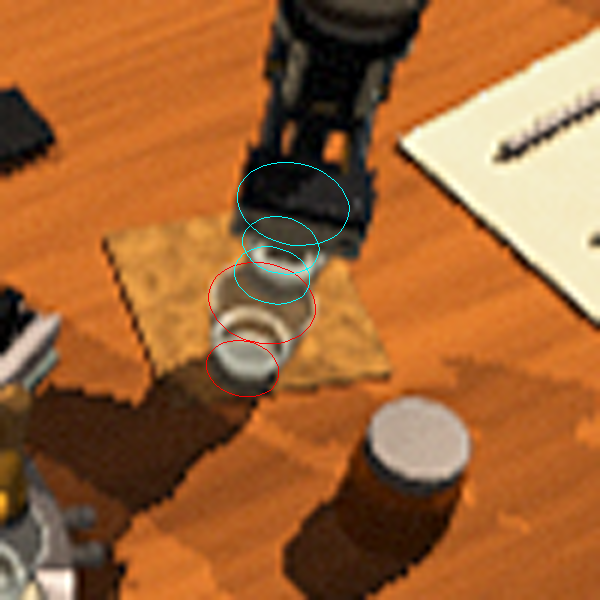

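The red outline matches the lower tumbler, and the held one is about 2-3 mm off along tool x. I'll correct that and lower it.

Call:
{"method": "apply_moves", "body": {"plan": [{"jaw": 55,"dp": [-3.5,-1,10],"dr": [0,0,0]},{"jaw": 55,"dp": [0,0,15],"dr": [0,0,0]},{"jaw": 55,"dp": [0,0,10],"dr": [0,0,0]},{"jaw": 55,"dp": [0,0,10],"dr": [0,0,0]},{"jaw": 55,"dp": [0,0,0],"dr": [0,0,0]},{"jaw": 55,"dp": [0,0,0],"dr": [0,0,0]}], "newtons": 8}}

```text
time_s: 47.5
ee_pos: [0.5647, 0.3532, 0.1039]
ee_rot: [0.92, 0.391, 0.0, -0.0]
wrist_force: [0.1, 0.5, -1.6]
gripper_width: 0.0669
finger_force: 8.0
```

Call:
{"method": "apply_moves", "body": {"plan": [{"jaw": 55,"dp": [0,0,7],"dr": [0,0,0]},{"jaw": 55,"dp": [0,0,7],"dr": [0,0,0]},{"jaw": 55,"dp": [0,0,4],"dr": [0,0,0]},{"jaw": 55,"dp": [0,0,0],"dr": [0,0,0]},{"jaw": 55,"dp": [0,0,0],"dr": [0,0,0]}]}}

```text
time_s: 48.12
ee_pos: [0.5646, 0.3531, 0.0859]
ee_rot: [0.92, 0.391, 0.0, -0.0]
wrist_force: [0.6, -0.9, -1.4]
gripper_width: 0.0675
finger_force: 8.0
```

Call:
{"method": "apply_moves", "body": {"plan": [{"jaw": 55,"dp": [0,0,2],"dr": [0,0,0]},{"jaw": 55,"dp": [0,0,2],"dr": [0,0,0]},{"jaw": 55,"dp": [0,0,0],"dr": [0,0,0]}]}}

```text
time_s: 48.5
ee_pos: [0.5658, 0.3535, 0.0836]
ee_rot: [0.92, 0.391, 0.002, 0.0]
wrist_force: [0.1, -1.1, 6.4]
gripper_width: 0.0674
finger_force: 8.0
```

Call:
{"method": "apply_moves", "body": {"plan": [{"jaw": 70,"dp": [0,0,0],"dr": [0,0,0]},{"jaw": 78,"dp": [0,0,0],"dr": [0,0,0]},{"jaw": 82,"dp": [0,0,0],"dr": [0,0,0]},{"jaw": 82,"dp": [0,0,-30],"dr": [0,0,0]},{"jaw": 82,"dp": [0,0,-45],"dr": [0,0,0]},{"jaw": 91.8,"dp": [0,0,-40],"dr": [0,0,0]},{"jaw": 91.8,"dp": [-43.9,25.3,0],"dr": [0,0,0]},{"jaw": 91.8,"dp": [-43.9,25.3,0],"dr": [0,0,0]},{"jaw": 91.8,"dp": [-43.9,25.3,0],"dr": [0,0,0]},{"jaw": 91.8,"dp": [-43.9,25.3,0],"dr": [0,0,0]},{"jaw": 91.8,"dp": [-43.9,25.3,0],"dr": [0,0,0]},{"jaw": 91.8,"dp": [-43.9,25.3,0],"dr": [0,0,0]},{"jaw": 91.8,"dp": [-43.9,25.3,0],"dr": [0,0,0]},{"jaw": 91.8,"dp": [0,0,0],"dr": [0,0,-9]},{"jaw": 91.8,"dp": [0,0,0],"dr": [0,0,-9]},{"jaw": 91.8,"dp": [0,0,0],"dr": [0,0,-9]},{"jaw": 91.8,"dp": [0,0,0],"dr": [0,0,-9]},{"jaw": 91.8,"dp": [0,0,0],"dr": [0,0,-9]},{"jaw": 91.8,"dp": [0,0,0],"dr": [0,0,0]}]}}

```text
time_s: 50.88
ee_pos: [0.4785, 0.009, 0.1966]
ee_rot: [0.701, 0.713, 0.0, -0.0]
wrist_force: [-0.3, 0.5, 0.1]
gripper_width: 0.092
finger_force: 0.0
```

```bash
python3 -c "
from h import *
P=[snap('top'),snap('scene')]
go(.4797,.0093,.0985)
for z in(.004,.032):
  for c in('first','polished0'):
    print(z,c);[fit([p],c,(.566,.355),z) for p in P]
fit(P,'polished0',(.5084,-.0642),.048)
save(P[1],'s9.png',(105,205,310,410),6)"
```

```text
dp tool mm [ 0.4  1.2 98.2] pos [0.4785 0.0089 0.1967] tool y yaw 0.85 tilt z [-0.  0. -1.]
0.004 first
[0.546  0.3196] views 1 res [-4.   6.4 -2.9  9.4]
[0.5742 0.3423] views 1 res [-5.7  2.8 -1.1  1.1]
0.004 polished0
[0.574  0.3625] views 1 res [-0.3  0.3 -0.4  0.4]
[0.5365 0.3834] views 1 res [-2.3  2.   0.  -0. ]
0.032 first
[0.5395 0.3106] views 1 res [-4.   6.8 -2.9  9.9]
[0.5894 0.325 ] views 1 res [-6.2  2.8 -1.3  1.2]
0.032 polished0
[0.5675 0.3533] views 1 res [-0.5  0.5 -0.6  0.7]
[0.553 0.365] views 1 res [-2.6  2.1 -0.2  0.2]
[ 0.5092 -0.0666] views 2 res [ 0.  -0.3 -2.5  0.2  0.1 -0.  -0.4 -0.5]
```

View pics/s9.png

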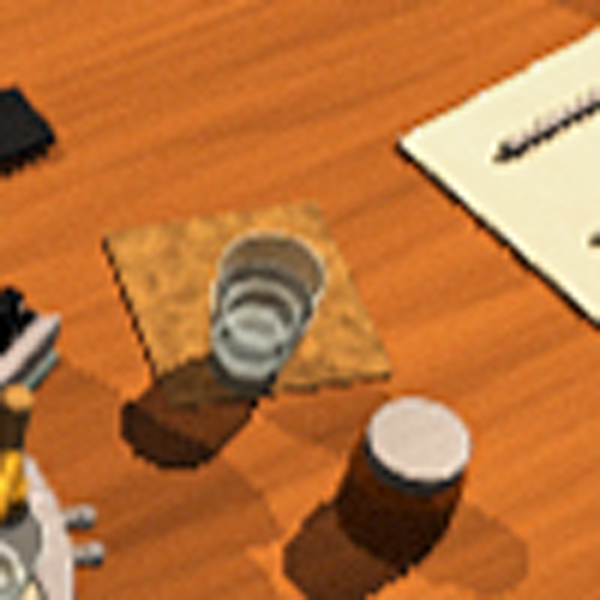

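The picture shows the second tumbler seated squarely inside the first (rim at (270,270)) with the stack upright. On to the next one.

Call:
{"method": "apply_moves", "body": {"plan": [{"jaw": 91.8,"dp": [0,1,30],"dr": [0,0,0]},{"jaw": 91.8,"dp": [0,0,40],"dr": [0,0,0]},{"jaw": 91.8,"dp": [0,0,25],"dr": [0,0,0]},{"jaw": 91.8,"dp": [0,0,3],"dr": [0,0,0]},{"jaw": 60,"dp": [0,0,0],"dr": [0,0,0]},{"jaw": 55,"dp": [0,0,0],"dr": [0,0,0]},{"jaw": 55,"dp": [0,0,0],"dr": [0,0,0]},{"jaw": 55,"dp": [0,0,0],"dr": [0,0,0]},{"jaw": 55,"dp": [0,0,0],"dr": [0,0,0]}], "newtons": 15}}

```text
time_s: 52.6
ee_pos: [0.4811, 0.0089, 0.0997]
ee_rot: [0.701, 0.713, 0.001, 0.001]
wrist_force: [2.5, 0.7, 5.8]
gripper_width: 0.0666
finger_force: 15.0
```

Call:
{"method": "apply_moves", "body": {"plan": [{"jaw": 55,"dp": [0,0,-30],"dr": [0,0,0]},{"jaw": 55,"dp": [0,0,-50],"dr": [0,0,0]},{"jaw": 55,"dp": [0,0,-40],"dr": [0,0,0]},{"jaw": 55,"dp": [49.1,12.9,0],"dr": [0,0,0]},{"jaw": 55,"dp": [49.1,12.9,0],"dr": [0,0,0]},{"jaw": 55,"dp": [49.1,12.9,0],"dr": [0,0,0]},{"jaw": 55,"dp": [49.1,12.9,0],"dr": [0,0,0]},{"jaw": 55,"dp": [49.1,12.9,0],"dr": [0,0,0]},{"jaw": 55,"dp": [49.1,12.9,0],"dr": [0,0,0]},{"jaw": 55,"dp": [49.1,12.9,0],"dr": [0,0,0]},{"jaw": 55,"dp": [0,0,25],"dr": [0,0,0]},{"jaw": 55,"dp": [0,0,25],"dr": [0,0,0]},{"jaw": 55,"dp": [0,0,0],"dr": [0,0,0]},{"jaw": 55,"dp": [0,0,0],"dr": [0,0,0]}]}}

```text
time_s: 54.35
ee_pos: [0.5637, 0.3541, 0.1691]
ee_rot: [0.701, 0.713, -0.0, -0.0]
wrist_force: [0.7, -0.7, -2.2]
gripper_width: 0.0667
finger_force: 15.0
```

```bash
cat > ov.py <<'E'
from h import *
import sys
f=sys.argv[1];n=int(sys.argv[2])
go(.566,.354,.15);s=manip.observe();e=s['ee_pos'];p=snap('scene')
im=cv2.resize(p['frame'][95:195,310:410,::-1],None,fx=6,fy=6,interpolation=cv2.INTER_CUBIC)
def ring(x,y,z,r,c):
    q=np.array([proj(p,(x+r*np.cos(a),y+r*np.sin(a),z)) for a in np.linspace(0,6.283,40)]);q=(q-[95,310]+.5)*6
    cv2.polylines(im,[q[:,::-1].astype(np.int32)],True,c,1)
for k in range(n): ring(.566,.354,.07+.028*k,.033,(0,0,255))
for r,h in((.023,0),(.023,.028)): ring(e[0],e[1],e[2]-.052+h,r,(255,255,0))
cv2.imwrite('pics/'+f,im);print(s['gripper_width'])
E
python3 ov.py s10.png 2
```

```text
dp tool mm [-0.1  2.3 19.1] pos [0.5637 0.3541 0.1691] tool y yaw 1.02 tilt z [-0.  0. -1.]
0.06665752874770735
```

View pics/s10.png

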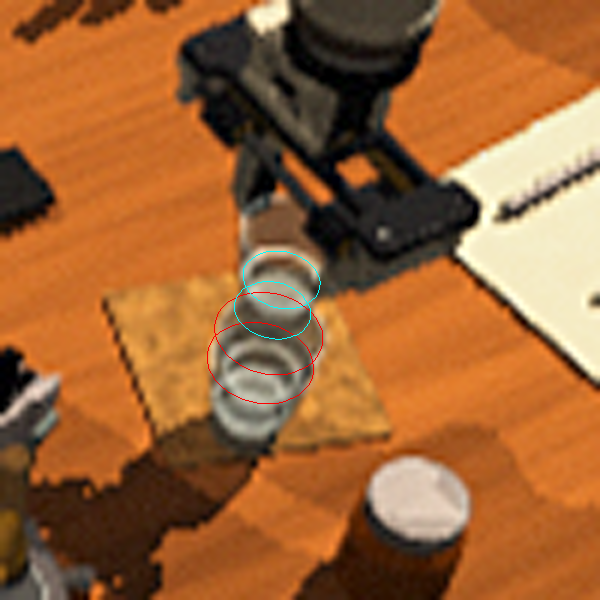

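The picture shows the held tumbler's outline matching its model rings (283,275), and the lower rings matching the stack. I'll lower it.

Call:
{"method": "apply_moves", "body": {"plan": [{"jaw": 55,"dp": [0,2,15],"dr": [0,0,0]},{"jaw": 55,"dp": [0,0,15],"dr": [0,0,0]},{"jaw": 55,"dp": [0,0,10],"dr": [0,0,0]},{"jaw": 55,"dp": [0,0,8],"dr": [0,0,0]},{"jaw": 55,"dp": [0,0,4],"dr": [0,0,0]},{"jaw": 55,"dp": [0,0,0],"dr": [0,0,0]},{"jaw": 55,"dp": [0,0,0],"dr": [0,0,0]}], "newtons": 8}}

```text
time_s: 55.28
ee_pos: [0.5659, 0.3544, 0.1171]
ee_rot: [0.701, 0.713, 0.0, 0.0]
wrist_force: [0.5, -0.9, -2.0]
gripper_width: 0.0668
finger_force: 8.0
```

Call:
{"method": "apply_moves", "body": {"plan": [{"jaw": 55,"dp": [0,0,3],"dr": [0,0,0]},{"jaw": 55,"dp": [0,0,2],"dr": [0,0,0]},{"jaw": 55,"dp": [0,0,1],"dr": [0,0,0]},{"jaw": 55,"dp": [0,0,0],"dr": [0,0,0]},{"jaw": 55,"dp": [0,0,0],"dr": [0,0,0]}]}}

```text
time_s: 55.9
ee_pos: [0.5662, 0.3546, 0.1117]
ee_rot: [0.701, 0.713, 0.001, 0.0]
wrist_force: [-0.7, -0.8, 5.5]
gripper_width: 0.0672
finger_force: 8.0
```

Call:
{"method": "apply_moves", "body": {"plan": [{"jaw": 70,"dp": [0,0,0],"dr": [0,0,0]},{"jaw": 78,"dp": [0,0,0],"dr": [0,0,0]},{"jaw": 82,"dp": [0,0,0],"dr": [0,0,0]},{"jaw": 82,"dp": [0,0,-30],"dr": [0,0,0]},{"jaw": 82,"dp": [0,0,-40],"dr": [0,0,0]},{"jaw": 91.8,"dp": [0,0,-20],"dr": [0,0,0]},{"jaw": 91.8,"dp": [-52.5,-8.1,0],"dr": [0,0,0]},{"jaw": 91.8,"dp": [-52.5,-8.1,0],"dr": [0,0,0]},{"jaw": 91.8,"dp": [-52.5,-8.1,0],"dr": [0,0,0]},{"jaw": 91.8,"dp": [-52.5,-8.1,0],"dr": [0,0,0]},{"jaw": 91.8,"dp": [-52.5,-8.1,0],"dr": [0,0,0]},{"jaw": 91.8,"dp": [-52.5,-8.1,0],"dr": [0,0,0]},{"jaw": 91.8,"dp": [-52.5,-8.1,0],"dr": [0,0,0]},{"jaw": 91.8,"dp": [-52.5,-8.1,0],"dr": [0,0,0]},{"jaw": 91.8,"dp": [0,0,0],"dr": [0,0,-9]},{"jaw": 91.8,"dp": [0,0,0],"dr": [0,0,-9]},{"jaw": 91.8,"dp": [0,0,0],"dr": [0,0,-9]},{"jaw": 91.8,"dp": [0,0,0],"dr": [0,0,-9]},{"jaw": 91.8,"dp": [0,0,0],"dr": [0,0,-9]},{"jaw": 91.8,"dp": [0,0,0],"dr": [0,0,0]}]}}

```text
time_s: 58.4
ee_pos: [0.508, -0.067, 0.2002]
ee_rot: [0.375, 0.927, 0.0, -0.001]
wrist_force: [0.2, 0.6, -0.6]
gripper_width: 0.092
finger_force: 0.0
```

```bash
python3 -c "
from h import *
go(.509,-.0665,.0985)
P=[snap('top'),snap('scene')];[fit([p],'polished0',(.566,.354),.06) for p in P]
fit(P,'polished0',(.509,-.0665),.048)"
```

```text
dp tool mm [ -0.5   1.1 101.7] pos [ 0.508  -0.067   0.2002] tool y yaw 45.94 tilt z [-0.001  0.001 -1.   ]
[0.5659 0.3526] views 1 res [-0.3  0.3 -0.4  0.5]
[0.572  0.3349] views 1 res [-11.3   2.9  -2.6   2.1]
```

Call:
{"method": "apply_moves", "body": {"plan": [{"jaw": 91.8,"dp": [0,1,35],"dr": [0,0,0]},{"jaw": 91.8,"dp": [0,0,40],"dr": [0,0,0]},{"jaw": 91.8,"dp": [0,0,23],"dr": [0,0,0]},{"jaw": 91.8,"dp": [0,0,3],"dr": [0,0,0]},{"jaw": 60,"dp": [0,0,0],"dr": [0,0,0]},{"jaw": 55,"dp": [0,0,0],"dr": [0,0,0]},{"jaw": 55,"dp": [0,0,0],"dr": [0,0,0]},{"jaw": 55,"dp": [0,0,0],"dr": [0,0,0]},{"jaw": 55,"dp": [0,0,0],"dr": [0,0,0]}], "newtons": 15}}

```text
time_s: 59.82
ee_pos: [0.5103, -0.0662, 0.1006]
ee_rot: [0.374, 0.927, 0.0, 0.001]
wrist_force: [1.0, 1.7, 5.8]
gripper_width: 0.0661
finger_force: 15.0
```

Call:
{"method": "apply_moves", "body": {"plan": [{"jaw": 55,"dp": [0,0,-35],"dr": [0,0,0]},{"jaw": 55,"dp": [0,0,-50],"dr": [0,0,0]},{"jaw": 55,"dp": [0,0,-45],"dr": [0,0,0]},{"jaw": 55,"dp": [31.5,42.6,0],"dr": [0,0,0]},{"jaw": 55,"dp": [31.5,42.6,0],"dr": [0,0,0]},{"jaw": 55,"dp": [31.5,42.6,0],"dr": [0,0,0]},{"jaw": 55,"dp": [31.5,42.6,0],"dr": [0,0,0]},{"jaw": 55,"dp": [31.5,42.6,0],"dr": [0,0,0]},{"jaw": 55,"dp": [31.5,42.6,0],"dr": [0,0,0]},{"jaw": 55,"dp": [31.5,42.6,0],"dr": [0,0,0]},{"jaw": 55,"dp": [31.5,42.6,0],"dr": [0,0,0]},{"jaw": 55,"dp": [0,0,20],"dr": [0,0,0]},{"jaw": 55,"dp": [0,0,15],"dr": [0,0,0]},{"jaw": 55,"dp": [0,0,0],"dr": [0,0,0]},{"jaw": 55,"dp": [0,0,0],"dr": [0,0,0]}]}}

```text
time_s: 61.7
ee_pos: [0.5652, 0.3525, 0.1949]
ee_rot: [0.375, 0.927, -0.0, 0.0]
wrist_force: [0.3, -0.5, -1.3]
gripper_width: 0.0662
finger_force: 15.0
```

```bash
python3 ov.py s11.png 3
```

```text
dp tool mm [ 0.5  1.7 44.9] pos [0.5652 0.3525 0.1949] tool y yaw 45.91 tilt z [ 0.    -0.001 -1.   ]
0.06623980178788241
```

View pics/s11.png

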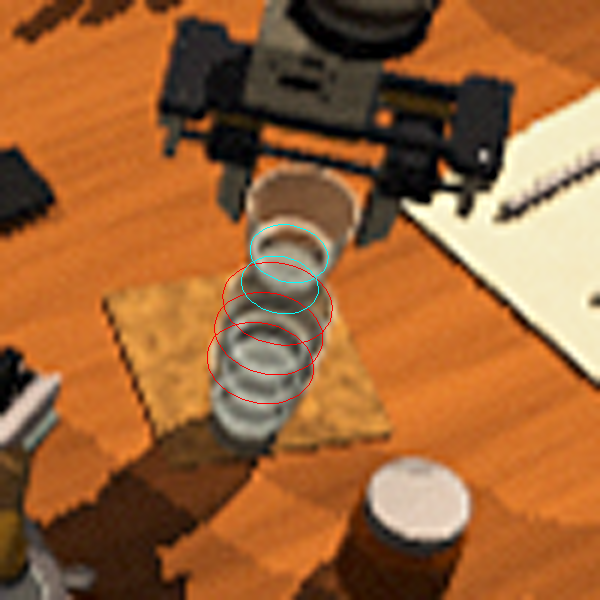

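The picture shows the held tumbler (rim (303,205), foot about (282,285)) coaxial with the straight stack below. I'll lower it.

Call:
{"method": "apply_moves", "body": {"plan": [{"jaw": 55,"dp": [0,1.5,15],"dr": [0,0,0]},{"jaw": 55,"dp": [0,0,12],"dr": [0,0,0]},{"jaw": 55,"dp": [0,0,10],"dr": [0,0,0]},{"jaw": 55,"dp": [0,0,8],"dr": [0,0,0]},{"jaw": 55,"dp": [0,0,4],"dr": [0,0,0]},{"jaw": 55,"dp": [0,0,3],"dr": [0,0,0]},{"jaw": 55,"dp": [0,0,2],"dr": [0,0,0]},{"jaw": 55,"dp": [0,0,0],"dr": [0,0,0]},{"jaw": 55,"dp": [0,0,0],"dr": [0,0,0]}], "newtons": 8}}

```text
time_s: 62.88
ee_pos: [0.5657, 0.3552, 0.1412]
ee_rot: [0.374, 0.927, 0.0, 0.0]
wrist_force: [-0.6, -0.4, 0.8]
gripper_width: 0.0667
finger_force: 8.0
```

Call:
{"method": "apply_moves", "body": {"plan": [{"jaw": 55,"dp": [0,0,1],"dr": [0,0,0]},{"jaw": 55,"dp": [0,0,0],"dr": [0,0,0]},{"jaw": 70,"dp": [0,0,0],"dr": [0,0,0]},{"jaw": 78,"dp": [0,0,0],"dr": [0,0,0]},{"jaw": 82,"dp": [0,0,0],"dr": [0,0,0]},{"jaw": 82,"dp": [0,0,-30],"dr": [0,0,0]},{"jaw": 82,"dp": [0,0,-45],"dr": [0,0,0]},{"jaw": 82,"dp": [0,0,-30],"dr": [0,0,0]},{"jaw": 82,"dp": [0,-45,0],"dr": [0,0,0]},{"jaw": 82,"dp": [0,-45,0],"dr": [0,0,0]},{"jaw": 82,"dp": [0,-45,0],"dr": [0,0,0]},{"jaw": 82,"dp": [-40,-45,0],"dr": [0,0,0]},{"jaw": 82,"dp": [0,0,0],"dr": [0,0,0]},{"jaw": 82,"dp": [0,0,0],"dr": [0,0,0]}]}}

```text
time_s: 64.62
ee_pos: [0.4695, 0.1978, 0.245]
ee_rot: [0.375, 0.927, 0.0, 0.0]
wrist_force: [0.4, 0.3, -0.6]
gripper_width: 0.082
finger_force: 0.0
```

```bash
python3 -c "
from h import *
P=[snap('top'),snap('scene')];[fit([p],'polished0',(.566,.354),.088) for p in P]
for a in(-45,0,45):
  b=np.radians(a)+.022;g=(.587+.11*np.cos(b),.011+.11*np.sin(b));print(np.round(g,4),end=' ');fit(P,'raw0',g,.048)
for p in P: print([(round(d['p'],2),np.round(ray(p,d['location'],.086)[:2],4)) for d in viewer.landmark_of(p,'lock_grip')[:2]])
save(P[1],'s12.png',(95,245,230,410),4)"
```

```text
[0.5483 0.3666] views 1 res [-4.8  2.6 -0.9  0.9]
[ 0.6665 -0.0651] [ 0.6675 -0.0687] views 2 res [-1.3  0.7 -0.3  0.  -1.5  1.1 -0.7  0.2]
[0.697  0.0134] [0.6943 0.0067] views 2 res [-7.3 -0.  -0.3 -0.1 -3.4  0.1 -1.  -0.1]
[0.6631 0.0905] [0.6581 0.0857] views 2 res [-2.   1.   0.  -0.6 -0.9  1.2 -0.5 -0.1]
[(0.65, array([ 0.6022, -0.1411])), (0.56, array([0.4957, 0.2009]))]
[(0.5, array([0.567 , 0.1615]))]
```

View pics/s12.png

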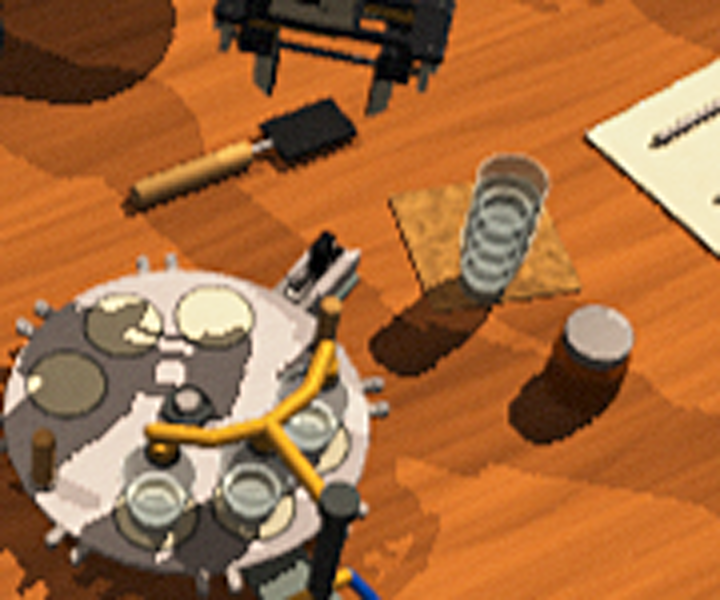

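The picture shows four tumblers nested in one straight stack (crop (505,225)), the near pads empty, three tumblers under the burner and the lock home (322,260). The bystanders are untouched, so I'm handing in.

```bash
python3 -c "
from workcell import manip
print(manip.sign_off())"
```

```text
the job is handed in; nothing more can be done
None
```

The changeover is done and handed in (the hand-in returned no verdict): three unpolished tumblers are under the burner, the plate is half a turn on with the lock home, and the three polished tumblers are nested on the first, which had been knocked to the mat's edge but stayed upright.

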